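# Load slide carriers into a light-tight specimen chamber

### The arm

A 6-joint arm with a two-finger parallel gripper is mounted at the origin on the work surface. World frame = base frame: x ahead of the robot, y to its left, z up, the work surface at z = 0. Lengths are in m, angles in rad, forces in N, time in s.
With the tool pointing down it reaches from about 0.35 to 0.8 m from the base axis. Payload 7.3 kg.
Tool frame: the origin (TCP) lies on the centre line of the jaws, within the pads' length; the fingertips stand 19 mm ahead of it and the grasp point (between the pads) is the TCP (finger_overhang is the distance from the TCP to the fingertips, in m); z points along the fingers, x is the direction in which the jaws open and shut, and the axes are right-handed (so a half turn about z gives the same grasp; the last joint's range is limited). The gripper opens to 85 mm and grips with 20 to 120 N. Pads are 22 mm wide; open, the fingers measure 114 mm over their backs; the gripper's body (76 mm by 85 mm) begins 54 mm behind the grasp point. The pads swing forward as they close: fully open they stand 13 mm farther back than shut.
Start: joints at [-1.291, 0.342, 1.524, -0, 1.275, -0.146], TCP at [0.217, -0.478, 0.25] pointing down, gripper open.
Joint ranges: [-2.53, 2.53], [-0.77, 2.02], [0.04, 2.7], [-1, 4.14], [0.28, 2.66], [-3.11, 3.11]. Speed limits (rad/s): [2.57, 2.57, 3.14, 3.14, 3.14, 3.14].

### API

Orientations are given as a unit quaternion [x, y, z, w].
In Python, from cell import sense, get_image, get_calibration, job_done, finger_overhang gives the robot as it stands. The module is installed in compiled form; this text tells all that it offers.
- The arm moves only by the tool arm_command, never from a script. Its argument "commands" is a list of rows, each an object with "fingers": the finger opening in m, from 0 to 0.0854; "translation": the shift along the tool's x, y, z in m, a list of three; "turn": the turn, a rotation vector about the tool's x, y, z in rad, a list of three. A call has 1 to 12 rows; each row shifts and turns the pose as measured when the row begins, along the tool's axes as they then stand; what a row does not reach is not made up. A row lasts 1/10 s, in which the tool goes at most 50 mm and 8.59 degrees, less where a joint would pass 70% of its speed; a pose out of reach is approached as far as the arm can. A call is refused whole if a number of a shift passes 0.05 or a number of a turn 0.15, either way. A call with a gripper value outside its range is refused whole. The fingers move at their own pace and stop on an object; the grip force is fixed at half the most. Time passes only in rows, so rows that do not move let the fingers close. It gives the time, the measured TCP pose, the force and the opening at its end, in the units of the state.
- sense(): the state, without advancing time (a new reading comes with each control period).
- get_image(name): name is "scene" or "top" or "wrist"; returns the picture (480x640x3 uint8, blue, green, red); there is no depth.
- get_calibration(name): a dict with "intrinsics" (3x3 intrinsics, pixels), "rvec" (rotation vector, rad) and "tvec" (3), from world to camera coordinates, as OpenCV has them. Camera axes: x right, y down, z forward; pixel columns grow to the right and rows downward; lengths in m; the calibration is good to about 2 mm. The wrist camera is an equidistant fisheye: a pixel r from the principal point sees the ray r / f radians off the axis. A picture is of the moment at which its call begins: read the wrist's pose just before it. get_calibration takes no time and is no camera call; for the wrist camera it gives the pose at the moment of the call.
- job_done(): hands the job in, once; it reports no verdict.
The state is a dict: "t": time; "qpos": joint angles; "joint_vel": joint speeds; "tau": joint torques, N m; "ee_pos": TCP position; "tcp_rot": TCP orientation; "wrist_force": force on the tool from outside, world axes, zero at the start; "wrist_torque": the same for the moment, N m; "grip_width": opening from 0.0 (shut) to 1.0 (fully open).
Only numpy, scipy, OpenCV 4.12 (cv2) and the standard library are available. Lean on these libraries where they do the work, as an engineer would, in place of code of your own. Each camera call takes 0.05 s, during which the arm holds its last target. There are 200 camera calls.

### The job

The white specimen chamber's hatch is held shut by a clamp nut with a left-hand thread: loosen the nut clockwise all the way to its end stop, then swing the hatch up past vertical and lower it gently onto its open stop. Put every slide carrier lying on the table into the chamber, flat on its floor and not on top of one another. Then lower the hatch gently shut again, turn the nut back anticlockwise until it is tight, and leave everything else on the table where it is.

Things in the scene. Friction and masses are not known exactly. Their poses are not given: they have to be found in the camera images.
- chamber: White open-topped box on the table, fixed: 150 along its x, 290 along its y, 60 high, walls 8 thick, floor 6 thick; black inside. Origin: centre of its underside, z up; its x points from the hatch handle side to the hinge side. Each start turns it a little. On its +y side stands a post with the clamp nut.
- chamber_floor (a point): Centre of the chamber's inner floor (6 above the table); the clear floor is 134 (chamber x) by 274 (chamber y), with 54 of wall above it. Axes as the chamber's.
- hatch (a joint): Hatch angle, rad: 0 shut (level), 1.57 upright, 1.85 lying against its open stop. It weighs 0.4 kg and swings freely: it falls shut below about 1.5 and falls onto the open stop beyond upright, with nothing to slow it: let go more than a few hundredths of a rad short of either stop it slams.
- hatch_hinge (a point): Middle of the hatch's hinge line, on the chamber's far (+x) side, at chamber frame (75, 0, 62). The line runs along chamber y.
- hatch_bar (a point): Middle of the hatch's handle: a round steel bar 12 dia along chamber y, 100 between centres of its two arms, 198 from the hinge line (hatch frame (-198, 0, 4) with the hinge as origin). It stands 45 out from the free edge of the 8 thick hatch panel, so that a gripper from above fits around it; when shut it is 66 above the table. As the hatch opens by t the bar is at hinge + (-198 cos t + 4 sin t, 0, 198 sin t + 4 cos t) in chamber axes.
- nut (a joint): Clamp nut angle, rad: 0 tight, grows turning clockwise seen from above, 3.2 is the loose end stop (both ends are hard stops). Left-hand thread: it rises 2.5 mm per rad clockwise. It turns with a friction of 0.12 N m and stays where left. Near tight, a steel keeper arm on it lies over the hatch and blocks it; turned beyond about 1.3 it is clear of the hatch. A shut hatch rests its panel top 70 above the table. A hatch lowered while the keeper is in the way lands on the keeper.
- nut_grip (a point): Point on the nut's vertical axis in its black grip bar: the bar is 70 long (along this frame's y), 14 thick (x), 38 high, and this point lies 24 above the bar's foot and 14 below its top, 102 above the table when tight. The frame turns with the nut; at nut angle 0 its axes are the chamber's. Axis at chamber frame (-20, 175). The keeper arm, 22 wide, 7 thick, reaches 55 from the axis along this frame's -y, directly under the bar.
- carrier1: Slide carrier (2 to 4 of the four are present), all alike, 0.12 kg: aluminium frame 90 (its x) x 44 (y) x 12 high with two glass slides, and an upright grey grip fin along its middle, 60 (x) x 12 (y), from 12 up to 46 above its underside. Origin: centre of the underside, z up. Starts flat on the table on the robot's right.
- carrier2: Slide carrier (2 to 4 of the four are present), all alike, 0.12 kg: aluminium frame 90 (its x) x 44 (y) x 12 high with two glass slides, and an upright grey grip fin along its middle, 60 (x) x 12 (y), from 12 up to 46 above its underside. Origin: centre of the underside, z up. Starts flat on the table on the robot's right.
- carrier3: Slide carrier (2 to 4 of the four are present), all alike, 0.12 kg: aluminium frame 90 (its x) x 44 (y) x 12 high with two glass slides, and an upright grey grip fin along its middle, 60 (x) x 12 (y), from 12 up to 46 above its underside. Origin: centre of the underside, z up. Starts flat on the table on the robot's right.
- carrier4: Slide carrier (2 to 4 of the four are present), all alike, 0.12 kg: aluminium frame 90 (its x) x 44 (y) x 12 high with two glass slides, and an upright grey grip fin along its middle, 60 (x) x 12 (y), from 12 up to 46 above its underside. Origin: centre of the underside, z up. Starts flat on the table on the robot's right.
- vial: Bystander, leave alone: small amber bottle, 32 dia x 65 mm, standing or lying as it is.
- washbottle: Bystander, leave alone: white bottle, 64 dia x 170 mm, standing or lying as it is.
- carton: Bystander, leave alone: blue carton 70 x 60 x 100 mm, standing or lying as it is.
- handset: Bystander, leave alone: black control handset 100 x 65 x 30 with a round knob on it (46 high in all) mm, standing or lying as it is.
- lenscap: Bystander, leave alone: black tapered cap, 56 dia x 45 mm, standing or lying as it is.
- driver: Bystander, leave alone: screwdriver lying flat, about 200 x 30 mm, standing or lying as it is.
- meter: Bystander, leave alone: flat white meter 90 x 130 x 22 mm, standing or lying as it is.
Not all that is in view belongs to the job. What is shaped like the carrier3 but green is not meant.

How it is judged:
By the outcome, as a careful person would: the job done as asked, in the order asked, and still so for the second after the job is handed in, with the robot touching nothing.
Of carrier1, carrier2, carrier3, carrier4 only 2 to 4 are there at a start; the rules pass over those that are not, and their reading is None.
At some moment in a run one of carrier1, carrier2, carrier3, carrier4 may be knocked a few centimetres aside while the robot is not near it.
It also fails if it takes over 210 s, if anything falls off the work surface, if the arm or the gripper's body presses on something with over 40 N, if the wrist force passes 120 N, or if a joint passes its speed limit or range.

## Working session

There is one attempt and no reset: what is moved stays moved. The work goes in short steps, Python scripts to look and compute and a tool call to move; the robot and the scene stay as the last step left them, time stands still between calls to the robot, and variables do not carry over. Pictures are saved under pics/ and viewed, about 12 in all and at most 16, crops included, and the job is handed in when it is done.

Besides the shell and the picture viewer there is one more tool, called after "Emit:" as name([rows], argument=value, ...), one row to a line, values as JSON. arm_command: Moves the arm, as the interface text tells. Its arguments: {"type":"object","properties":{"commands":{"type":"array"}},"required":["commands"]}

```bash
mkdir -p pics
python3 - <<'E'
from cell import *
import cv2
s=sense();print(s)
for n in("top","scene"):
    im=get_image(n);cv2.imwrite(f"pics/{n}0.png",im);c=get_calibration(n);print(n,c)
print(get_calibration("wrist"),finger_overhang)
E
```

```text
{'t': 0.0, 'qpos': array([-1.29100486e+00,  3.42749106e-01,  1.52501404e+00,  3.05475875e-05,
        1.27539281e+00, -1.45993041e-01]), 'joint_vel': array([-0.00073184, -0.00012487,  0.00061444, -0.00080494, -0.00132164,
        0.00188563]), 'tau': array([-1.92265230e-03, -4.33687520e+01, -2.46009600e+01, -3.55953071e-04,
        7.70939601e-03, -1.54142793e-05]), 'ee_pos': array([ 0.21677278, -0.47775501,  0.24961328]), 'tcp_rot': array([ 8.40543392e-01, -5.41743662e-01, -5.78806270e-04, -5.25523257e-04]), 'wrist_force': array([0.23531579, 0.19532001, 0.50813938]), 'wrist_torque': array([ 0.01705252, -0.00847752, -0.00989673]), 'grip_width': 1.001580402021177}
top {'intrinsics': array([[549.87863859,   0.        , 329.56101312],
       [  0.        , 549.87863859, 233.24477491],
       [  0.        ,   0.        ,   1.        ]]), 'rvec': array([ 2.07647145, -2.14634016,  0.23585441]), 'tvec': array([-0.01975691,  0.54088291,  1.51045371])}
scene {'intrinsics': array([[473.1180338 ,   0.        , 319.03375344],
       [  0.        , 473.1180338 , 236.75622083],
       [  0.        ,   0.        ,   1.        ]]), 'rvec': array([ 1.44464994,  1.89175718, -1.00968798]), 'tvec': array([ 0.16770084, -0.20476448,  1.63836734])}
{'intrinsics': array([[371.64829954,   0.        , 320.79232933],
       [  0.        , 371.64829954, 239.76801156],
       [  0.        ,   0.        ,   1.        ]]), 'rvec': array([-2.44239197,  1.57616919,  0.21462862]), 'tvec': array([-0.5243941 , -0.03376847,  0.37865771])} 0.019
```

View pics/top0.png

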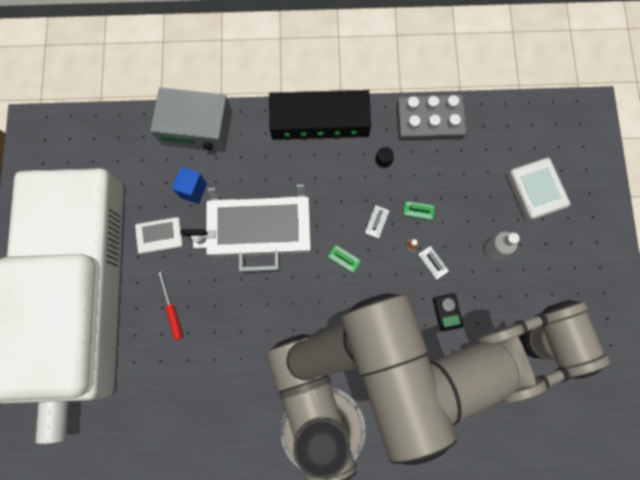

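View pics/scene0.png

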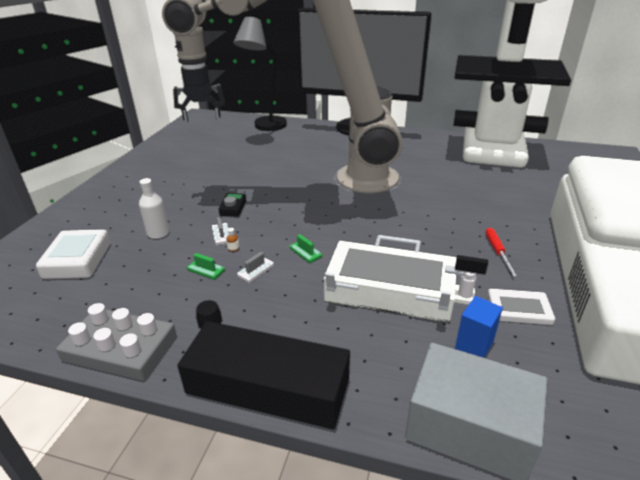

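Top view: the chamber is at about (258,225), with its handle at (259,263) and the nut bar at (195,232). White/grey carriers are at (377,221) and (433,262). The same shape in green, at (419,210) and (344,259), is not meant. The arm may be hiding more of the table.

```bash
cat > h.py <<'E'
import numpy as np, cv2
from cell import *
from scipy.spatial.transform import Rotation as R
def ray(n,uv,c=None):
    c=c or get_calibration(n);K=c["intrinsics"];Rm=cv2.Rodrigues(c["rvec"])[0];t=c["tvec"]
    p=(np.array(uv,float)-K[:2,2])/K[0,0]
    if n=="wrist":
        r=np.hypot(*p)+1e-12;d=np.r_[p/r*np.sin(r),np.cos(r)]
    else: d=np.r_[p,1]
    return -Rm.T@t, Rm.T@d
def at(n,uv,z,c=None):
    o,d=ray(n,uv,c);return (o+d*(z-o[2])/d[2])[:2]
def px(n,P,c=None):
    c=c or get_calibration(n);K=c["intrinsics"];Rm=cv2.Rodrigues(c["rvec"])[0]
    q=Rm@np.asarray(P,float)+c["tvec"]
    if n=="wrist":
        th=np.arctan2(np.hypot(q[0],q[1]),q[2]);u=q[:2]/np.hypot(q[0],q[1])*th
    else:u=q[:2]/q[2]
    return K[0,0]*u+K[:2,2]
def st():
    s=sense();r=R.from_quat(s["tcp_rot"]);x=r.as_matrix()[:,0];z=r.as_matrix()[:,2]
    print("t",round(s["t"],2),"p",s["ee_pos"].round(4),"yaw",round(np.arctan2(x[1],x[0]),4),"z",z.round(3),"q",s["qpos"].round(2),"F",s["wrist_force"].round(1),"w",round(s["grip_width"],3))
    return s,r
def go(p,yaw=None):
    """tool-frame shift to p and rotvec to pointing-down with tool x at yaw (mod pi)"""
    s,r=st();x=r.as_matrix()[:,0];cy=np.arctan2(x[1],x[0])
    if yaw is None:yaw=cy
    else: yaw=cy+(yaw-cy+np.pi/2)%np.pi-np.pi/2
    tx=np.array([np.cos(yaw),np.sin(yaw),0]);tz=np.array([0,0,-1.]);T=np.c_[tx,np.cross(tz,tx),tz]
    print("shift",(r.inv().apply(np.array(p)-s["ee_pos"])).round(4),"turn",(r.inv()*R.from_matrix(T)).as_rotvec().round(4))
E
python3 - <<'E'
from h import *
im=cv2.imread("pics/top0.png")
for uv,z in[((377,221),.03),((433,262),.03),((195,232),.116),((259,263),.066),((188,184),.1),((158,235),.02),((419,210),.03),((344,259),.03),((448,311),.03),((413,244),.06)]:print(uv,at("top",uv,z).round(3))
c=im[120:340,130:480];cv2.imwrite("pics/c1.png",cv2.resize(c,None,fx=2.28,fy=2.28,interpolation=2))
E
```

```text
(377, 221) [ 0.578 -0.178]
(433, 262) [ 0.452 -0.332]
(195, 232) [0.543 0.332]
(259, 263) [0.459 0.163]
(188, 184) [0.686 0.358]
(158, 235) [0.559 0.462]
(419, 210) [ 0.607 -0.303]
(344, 259) [ 0.469 -0.077]
(448, 311) [ 0.311 -0.364]
(413, 244) [ 0.501 -0.273]
```

View pics/c1.png

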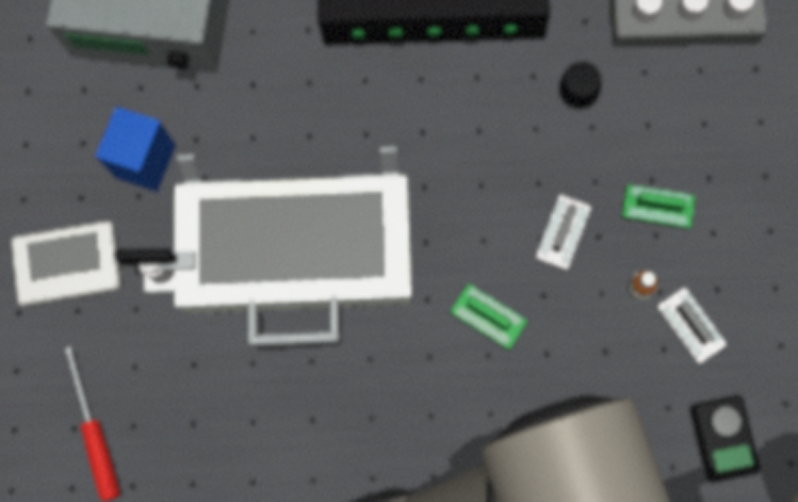

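Both carriers (white frame, grey fin) stand out from the two green lookalikes. I'm moving to the nut, which also clears the arm from the view of the right side.

Emit:
arm_command([
  {"fingers": 0.085, "translation": [-0.033, -0.035, 0], "turn": [0, 0, 0]},
  {"fingers": 0.085, "translation": [-0.033, -0.035, 0], "turn": [0, 0, 0]},
  {"fingers": 0.085, "translation": [-0.033, -0.035, 0], "turn": [0, 0, 0]},
  {"fingers": 0.085, "translation": [-0.033, -0.035, 0], "turn": [0, 0, 0]},
  {"fingers": 0.085, "translation": [-0.033, -0.035, 0], "turn": [0, 0, 0]},
  {"fingers": 0.085, "translation": [-0.033, -0.035, 0], "turn": [0, 0, 0]},
  {"fingers": 0.085, "translation": [-0.033, -0.035, 0], "turn": [0, 0, 0]},
  {"fingers": 0.085, "translation": [-0.033, -0.035, 0], "turn": [0, 0, 0]},
  {"fingers": 0.085, "translation": [-0.033, -0.035, 0], "turn": [0, 0, 0]},
  {"fingers": 0.085, "translation": [-0.033, -0.035, 0], "turn": [0, 0, 0]},
  {"fingers": 0.085, "translation": [-0.033, -0.035, 0], "turn": [0, 0, 0]},
  {"fingers": 0.085, "translation": [-0.033, -0.035, 0], "turn": [0, 0, 0]},
])

```text
t: 1.3
ee_pos: [0.4406, 0.0716, 0.2476]
tcp_rot: [0.837, -0.547, -0.002, -0.001]
wrist_force: [0.5, -0.4, 0.2]
grip_width: 1.002
```

Emit:
arm_command([
  {"fingers": 0.085, "translation": [0, 0, 0], "turn": [0, 0, -0.149]},
  {"fingers": 0.085, "translation": [0, 0, 0], "turn": [0, 0, -0.149]},
  {"fingers": 0.085, "translation": [0, 0, 0], "turn": [0, 0, -0.149]},
  {"fingers": 0.085, "translation": [0, 0, 0], "turn": [0, 0, -0.149]},
  {"fingers": 0.085, "translation": [0, 0, 0], "turn": [0, 0, -0.149]},
  {"fingers": 0.085, "translation": [0, 0, 0], "turn": [0, 0, -0.149]},
  {"fingers": 0.085, "translation": [0, 0, 0], "turn": [0, 0, -0.149]},
  {"fingers": 0.085, "translation": [0, 0, 0], "turn": [0, 0, -0.149]},
  {"fingers": 0.085, "translation": [0, 0, 0], "turn": [0, 0, -0.149]},
  {"fingers": 0.085, "translation": [0, 0, 0], "turn": [0, 0, -0.149]},
  {"fingers": 0.085, "translation": [0, 0, 0], "turn": [0, 0, -0.149]},
  {"fingers": 0.085, "translation": [0, 0, 0], "turn": [0, 0, -0.149]},
])

```text
t: 2.5
ee_pos: [0.4389, 0.08, 0.2431]
tcp_rot: [0.948, 0.318, -0.005, -0.004]
wrist_force: [0.1, -0.9, 0.3]
grip_width: 0.997
```

Emit:
arm_command([
  {"fingers": 0.085, "translation": [0, 0, 0], "turn": [0, 0, -0.149]},
  {"fingers": 0.085, "translation": [0, 0, 0], "turn": [0, 0, -0.149]},
  {"fingers": 0.085, "translation": [0, 0, 0], "turn": [0, 0, -0.149]},
  {"fingers": 0.085, "translation": [0, 0, 0], "turn": [0, 0, -0.149]},
  {"fingers": 0.085, "translation": [0, 0, 0], "turn": [0, 0, -0.149]},
  {"fingers": 0.085, "translation": [0, 0, 0], "turn": [0, 0, -0.149]},
  {"fingers": 0.085, "translation": [0, 0, 0], "turn": [0, 0, -0.149]},
  {"fingers": 0.085, "translation": [0, 0, 0], "turn": [0, 0, -0.149]},
  {"fingers": 0.085, "translation": [0, 0, 0], "turn": [0, 0, -0.149]},
  {"fingers": 0.085, "translation": [0, 0, 0], "turn": [0, 0, -0.149]},
  {"fingers": 0.085, "translation": [0, 0, 0], "turn": [0, 0, -0.149]},
  {"fingers": 0.085, "translation": [0, 0, 0], "turn": [0, 0, -0.149]},
])

```text
t: 3.7
ee_pos: [0.4358, 0.08, 0.2392]
tcp_rot: [0.34, 0.94, -0.001, -0.011]
wrist_force: [-0.3, 0.3, 0.8]
grip_width: 0.992
```

Run:
```python
from h import *
go([.53,.31,.30],np.pi)
im=get_image("top");cv2.imwrite("pics/top1.png",im)
c=im[150:480,330:640];cv2.imwrite("pics/c2.png",cv2.resize(c,None,fx=1.8,fy=1.8,interpolation=2))
```

```text
t 3.7 p [0.4358 0.08   0.2392] yaw 2.4482 z [-0.021  0.005 -1.   ] q [ 0.    0.21  1.74  0.01  1.21 -2.45] F [-0.3  0.3  0.8] w 0.992
shift [ 0.0758  0.2365 -0.0616] turn [-0.0027 -0.0223 -0.6933]
```

View pics/c2.png

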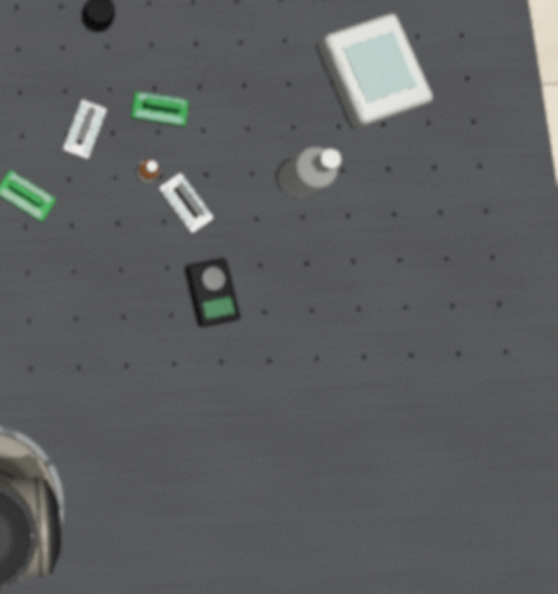

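Only two carriers are present, at crop (85,128) and (186,202). On to the nut.

Emit:
arm_command([
  {"fingers": 0.085, "translation": [0.013, 0.04, -0.011], "turn": [0, 0, 0]},
  {"fingers": 0.085, "translation": [0.013, 0.04, -0.011], "turn": [0, 0, 0]},
  {"fingers": 0.085, "translation": [0.013, 0.04, -0.011], "turn": [0, 0, 0]},
  {"fingers": 0.085, "translation": [0.013, 0.04, -0.011], "turn": [0, 0, 0]},
  {"fingers": 0.085, "translation": [0.013, 0.04, -0.011], "turn": [0, 0, 0]},
  {"fingers": 0.085, "translation": [0.013, 0.04, -0.011], "turn": [0, 0, 0]},
  {"fingers": 0.085, "translation": [0, 0, 0], "turn": [0, -0.005, -0.145]},
  {"fingers": 0.085, "translation": [0, 0, 0], "turn": [0, -0.005, -0.145]},
  {"fingers": 0.085, "translation": [0, 0, 0], "turn": [0, -0.005, -0.145]},
  {"fingers": 0.085, "translation": [0, 0, 0], "turn": [0, -0.005, -0.145]},
  {"fingers": 0.085, "translation": [0, 0, 0], "turn": [0, 0, -0.1]},
  {"fingers": 0.085, "translation": [0, 0, 0], "turn": [0, 0, 0]},
])

```text
t: 4.95
ee_pos: [0.5324, 0.3242, 0.2992]
tcp_rot: [0.009, 1.0, -0.004, -0.007]
wrist_force: [-0.6, -0.1, 0.1]
grip_width: 0.995
```

Run:
```python
from h import *
st();im=get_image("wrist");c=get_calibration("wrist");print(c)
np.save("w1.npy",np.r_[c["rvec"],c["tvec"]]);cv2.imwrite("pics/w1.png",im)
t=get_image("top");cv2.imwrite("pics/top2.png",t)
```

```text
t 4.95 p [0.5324 0.3242 0.2992] yaw 3.1234 z [-0.014 -0.007 -1.   ] q [ 0.42  0.51  1.12 -0.    1.52 -2.7 ] F [-0.6 -0.1  0.1] w 0.995
{'intrinsics': array([[371.64829954,   0.        , 320.79232933],
       [  0.        , 371.64829954, 239.76801156],
       [  0.        ,   0.        ,   1.        ]]), 'rvec': array([0.03692101, 3.10388991, 0.40819761]), 'tvec': array([ 0.52122725, -0.37182571,  0.34662558])}
```

View pics/w1.png

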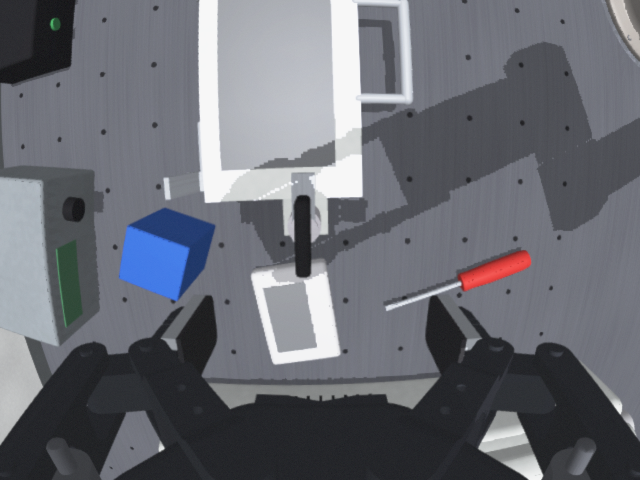

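Wrist view: the nut bar's top runs (303,197) to (302,276). The hatch panel's +y corners are at (205,202) and (362,197). The handle bar is at column ~406, rows 2–98. The carton's nearest corner is at (215,228).

Run:
```python
from h import *
v=np.load("w1.npy");c=get_calibration("wrist");c["rvec"],c["tvec"]=v[:3],v[3:]
im=cv2.imread("pics/w1.png")
print("cam",ray("wrist",(320,240),c)[0].round(3))
hsv=cv2.cvtColor(im,cv2.COLOR_BGR2HSV)
g=im.max(2)
m=((g<45).astype(np.uint8));m[:, :285]=0;m[:,320:]=0;m[:185]=0;m[285:]=0
cs=max(cv2.findContours(m,0,1)[0],key=cv2.contourArea).reshape(-1,2)
W=np.array([at("wrist",p,.116,c) for p in cs]);r=cv2.minAreaRect((W*1000).astype(np.float32));print("bar px bounds",cs.min(0),cs.max(0),"rect",r)
for p,z in[((205,202),.07),((362,197),.07),((201,2),.07),((359,2),.07),((406,10),.066),((406,90),.066),((384,100),.066),((215,228),.1),((175,300),.1)]:print(p,at("wrist",p,z,c).round(4))
# panel edges: rows, white boundaries
for v_ in (10,40,70,100,130):
    row=g[v_].astype(int);d=np.abs(np.diff(row));k=np.where(d>60)[0];print(v_,k[(k>150)&(k<430)])
for u in(230,250,320,345):
    col=g[:,u].astype(int);d=np.abs(np.diff(col));k=np.where(d>50)[0];print("col",u,k[(k>140)&(k<260)])
```

```text
cam [0.533 0.258 0.424]
bar px bounds [295 196] [310 275] rect ((546.128173828125, 337.15594482421875), (70.0381088256836, 12.973245620727539), 88.29064178466797)
(205, 202) [0.6438 0.3111]
(362, 197) [0.4894 0.311 ]
(201, 2) [0.643  0.1068]
(359, 2) [0.4882 0.1172]
(406, 10) [0.4411 0.122 ]
(406, 90) [0.4445 0.2062]
(384, 100) [0.4665 0.2168]
(215, 228) [0.6269 0.331 ]
(175, 300) [0.6775 0.4033]
10 [198 357]
40 [198 358]
70 [198 359]
100 [198]
130 []
col 230 []
col 250 [200]
col 320 [166 234]
col 345 [196 197]
```

```bash
python3 -c "
from h import *
go([.546,.337,.104],3.11)"
```

```text
t 5.05 p [0.5324 0.3242 0.2993] yaw 3.1205 z [-0.014 -0.007 -1.   ] q [ 0.42  0.51  1.12 -0.    1.52 -2.7 ] F [-0.5  0.2  0.2] w 0.995
shift [-0.016   0.0146  0.195 ] turn [-0.0075 -0.0136  0.0106]
```

Emit:
arm_command([
  {"fingers": 0.085, "translation": [-0.007, 0.007, 0], "turn": [-0.007, -0.014, 0.01]},
  {"fingers": 0.085, "translation": [-0.007, 0.006, 0], "turn": [0, 0, 0]},
  {"fingers": 0.085, "translation": [0, 0, 0.035], "turn": [0, 0, 0]},
  {"fingers": 0.085, "translation": [0, 0, 0.035], "turn": [0, 0, 0]},
  {"fingers": 0.085, "translation": [0, 0, 0.035], "turn": [0, 0, 0]},
  {"fingers": 0.085, "translation": [0, 0, 0.02], "turn": [0, 0, 0]},
  {"fingers": 0.085, "translation": [0, 0, 0], "turn": [0, 0, 0]},
])

```text
t: 5.75
ee_pos: [0.5515, 0.3401, 0.1713]
tcp_rot: [0.027, 1.0, 0.002, 0.005]
wrist_force: [-0.2, -0.3, -0.4]
grip_width: 0.993
```

Run:
```python
from h import *
go([.546,.337,.104],3.11)
c=get_calibration("wrist");im=get_image("wrist");cv2.imwrite("pics/w2.png",im);print(ray("wrist",(1,1),c)[0])
g=im.max(2);m=(g<45).astype(np.uint8)
print([px("wrist",p,c).round(0) for p in([.546,.337,.116],[.546,.302,.116],[.546,.372,.116])])
```

```text
t 5.75 p [0.5515 0.3401 0.1713] yaw 3.088 z [ 0.01   0.005 -1.   ] q [ 0.43  0.63  1.28 -0.    1.23 -2.65] F [-0.2 -0.3 -0.4] w 0.993
shift [ 0.006  -0.0038  0.0672] turn [ 0.0051  0.0099 -0.022 ]
[0.54686375 0.27250107 0.2950244 ]
[array([333., 266.]), array([330., 198.]), array([336., 326.])]
```

View pics/w2.png

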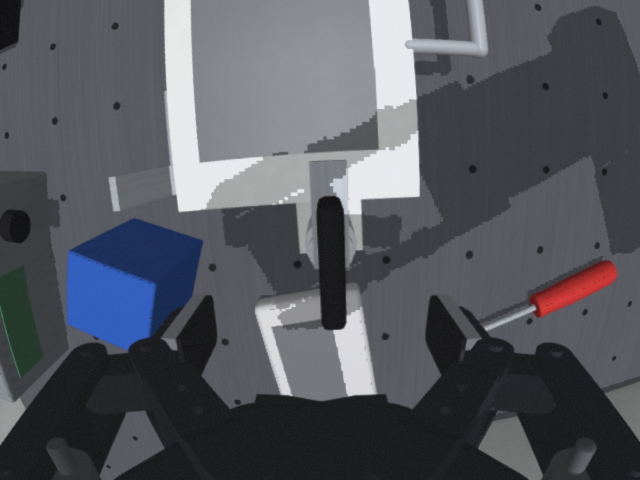

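Predicted bar pixels (330,198)–(336,326) match the view. Descending and gripping.

Emit:
arm_command([
  {"fingers": 0.085, "translation": [0.005, -0.003, 0], "turn": [0.004, 0.008, -0.018]},
  {"fingers": 0.085, "translation": [0, 0, 0.025], "turn": [0, 0, 0]},
  {"fingers": 0.085, "translation": [0, 0, 0.025], "turn": [0, 0, 0]},
  {"fingers": 0.085, "translation": [0, 0, 0.014], "turn": [0, 0, 0]},
  {"fingers": 0.085, "translation": [0, 0, 0], "turn": [0, 0, 0]},
])

```text
t: 6.3
ee_pos: [0.5513, 0.3399, 0.1163]
tcp_rot: [0.018, 1.0, 0.004, 0.009]
wrist_force: [-0.6, 0.5, 0.4]
grip_width: 0.993
```

```bash
python3 -c "
from h import *
go([.546,.337,.104],3.11)"
```

```text
t 6.3 p [0.5513 0.3399 0.1163] yaw 3.1062 z [ 0.017  0.008 -1.   ] q [ 0.43  0.67  1.35  0.    1.1  -2.67] F [-0.6  0.5  0.4] w 0.993
shift [ 0.0054 -0.0032  0.0122] turn [ 0.0088  0.0169 -0.0037]
```

Emit:
arm_command([
  {"fingers": 0.085, "translation": [0.005, -0.003, 0.008], "turn": [0.008, 0.016, -0.004]},
  {"fingers": 0.085, "translation": [0, 0, 0], "turn": [0, 0, 0]},
  {"fingers": 0.085, "translation": [0, 0, 0], "turn": [0, 0, 0]},
])

```text
t: 6.6
ee_pos: [0.5474, 0.3377, 0.1113]
tcp_rot: [0.015, 1.0, 0.001, 0.002]
wrist_force: [-0.2, 0.2, 0.3]
grip_width: 0.991
```

```bash
python3 -c "
from h import *
go([.546,.337,.104],3.11)"
```

```text
t 6.6 p [0.5474 0.3377 0.1113] yaw 3.1107 z [ 0.004  0.002 -1.   ] q [ 0.43  0.68  1.35  0.    1.1  -2.68] F [-0.2  0.2  0.3] w 0.991
shift [ 0.0014 -0.0008  0.0073] turn [0.0025 0.0042 0.0007]
```

Close the gripper; the fingers self-centre on the bar.

Emit:
arm_command([
  {"fingers": 0.085, "translation": [0.001, -0.001, 0.008], "turn": [0.002, 0.004, 0]},
  {"fingers": 0.03, "translation": [0, 0, 0], "turn": [0, 0, 0]},
  {"fingers": 0.0, "translation": [0, 0, 0], "turn": [0, 0, 0]},
  {"fingers": 0.0, "translation": [0, 0, 0], "turn": [0, 0, 0]},
  {"fingers": 0.0, "translation": [0, 0, 0], "turn": [0, 0, 0]},
  {"fingers": 0.0, "translation": [0, 0, 0], "turn": [0, 0, 0]},
  {"fingers": 0.0, "translation": [0, 0, 0], "turn": [0, 0, 0]},
  {"fingers": 0.0, "translation": [0, 0, 0], "turn": [0, 0, 0]},
])

```text
t: 7.4
ee_pos: [0.5464, 0.3371, 0.1046]
tcp_rot: [0.015, 1.0, 0.001, 0.001]
wrist_force: [-0.9, 0.4, 0.3]
grip_width: 0.157
```

```bash
python3 -c "
from h import *
go([.546,.337,.104],3.11)"
```

```text
t 7.4 p [0.5464 0.3371 0.1046] yaw 3.1113 z [ 0.001  0.001 -1.   ] q [ 0.43  0.69  1.36  0.    1.09 -2.68] F [-0.9  0.4  0.3] w 0.157
shift [ 0.0004 -0.0001  0.0006] turn [0.0012 0.0011 0.0013]
```

Gripped: opening 13.4 mm against a 14 mm bar. Turning clockwise.

Emit:
arm_command([
  {"fingers": 0.0, "translation": [0, 0, 0], "turn": [0, 0, 0.05]},
  {"fingers": 0.0, "translation": [0, 0, -0.0003], "turn": [0, 0, 0.12]},
  {"fingers": 0.0, "translation": [0, 0, -0.0003], "turn": [0, 0, 0.12]},
  {"fingers": 0.0, "translation": [0, 0, -0.0003], "turn": [0, 0, 0.12]},
  {"fingers": 0.0, "translation": [0, 0, -0.0003], "turn": [0, 0, 0.12]},
  {"fingers": 0.0, "translation": [0, 0, -0.0003], "turn": [0, 0, 0.12]},
  {"fingers": 0.0, "translation": [0, 0, -0.0003], "turn": [0, 0, 0.12]},
  {"fingers": 0.0, "translation": [0, 0, -0.0003], "turn": [0, 0, 0.12]},
])

```text
t: 8.2
ee_pos: [0.5437, 0.3383, 0.1069]
tcp_rot: [0.458, 0.889, -0.0, -0.002]
wrist_force: [-1.0, 1.8, 1.0]
grip_width: 0.153
```

```bash
python3 -c "
from h import *
go([.546,.337,.104])
print(sense()['wrist_torque'].round(2))"
```

```text
t 8.2 p [0.5437 0.3383 0.1069] yaw 2.1897 z [-0.003  0.002 -1.   ] q [ 0.44  0.68  1.36  0.    1.1  -1.76] F [-1.   1.8  1. ] w 0.153
shift [-0.0024  0.0011  0.0029] turn [-0.0018 -0.0033  0.    ]
[0.09 0.18 0.1 ]
```

Emit:
arm_command([
  {"fingers": 0.0, "translation": [-0.001, 0.0005, 0], "turn": [0, 0, 0.12]},
  {"fingers": 0.0, "translation": [0, 0, -0.0003], "turn": [0, 0, 0.12]},
  {"fingers": 0.0, "translation": [0, 0, -0.0003], "turn": [0, 0, 0.12]},
  {"fingers": 0.0, "translation": [0, 0, -0.0003], "turn": [0, 0, 0.12]},
  {"fingers": 0.0, "translation": [0, 0, -0.0003], "turn": [0, 0, 0.12]},
  {"fingers": 0.0, "translation": [0, 0, -0.0003], "turn": [0, 0, 0.12]},
  {"fingers": 0.0, "translation": [0, 0, -0.0003], "turn": [0, 0, 0.12]},
  {"fingers": 0.0, "translation": [0, 0, -0.0003], "turn": [0, 0, 0.12]},
  {"fingers": 0.0, "translation": [0, 0, -0.0003], "turn": [0, 0, 0.12]},
  {"fingers": 0.0, "translation": [0, 0, -0.0003], "turn": [0, 0, 0.12]},
])

```text
t: 9.2
ee_pos: [0.5434, 0.3423, 0.11]
tcp_rot: [0.891, 0.454, 0.001, -0.004]
wrist_force: [-0.2, 2.0, -1.3]
grip_width: 0.151
```

```bash
python3 -c "
from h import *
go([.546,.337,.11])
print(sense()['wrist_torque'].round(2))"
```

```text
t 9.2 p [0.5434 0.3423 0.11  ] yaw 0.9426 z [-0.002  0.007 -1.   ] q [ 0.44  0.68  1.35  0.01  1.11 -0.51] F [-0.2  2.  -1.3] w 0.151
shift [-0.0028  0.0052 -0.    ] turn [-0.0062 -0.0043  0.    ]
[ 0.06 -0.06  0.12]
```

Emit:
arm_command([
  {"fingers": 0.0, "translation": [-0.001, 0.002, 0], "turn": [-0.003, -0.002, 0.12]},
  {"fingers": 0.0, "translation": [0, 0.001, -0.0003], "turn": [0, 0, 0.12]},
  {"fingers": 0.0, "translation": [0, 0, -0.0003], "turn": [0, 0, 0.12]},
  {"fingers": 0.0, "translation": [0, 0, -0.0003], "turn": [0, 0, 0.12]},
  {"fingers": 0.0, "translation": [0, 0, -0.0003], "turn": [0, 0, 0.12]},
  {"fingers": 0.0, "translation": [0, 0, -0.0003], "turn": [0, 0, 0.12]},
  {"fingers": 0.0, "translation": [0, 0, -0.0003], "turn": [0, 0, 0.12]},
  {"fingers": 0.0, "translation": [0, 0, -0.0003], "turn": [0, 0, 0.06]},
  {"fingers": 0.0, "translation": [0, 0, 0], "turn": [0, 0, 0.03]},
])

```text
t: 10.1
ee_pos: [0.5462, 0.344, 0.1124]
tcp_rot: [1.0, -0.013, 0.002, -0.005]
wrist_force: [-0.8, -0.6, 2.5]
grip_width: 0.153
```

```bash
python3 -c "
from h import *
go([.546,.337,.1125])
print(sense()['wrist_torque'].round(2))"
```

```text
t 10.1 p [0.5462 0.344  0.1124] yaw -0.0269 z [ 0.003  0.01  -1.   ] q [0.44 0.68 1.35 0.01 1.11 0.46] F [-0.8 -0.6  2.5] w 0.153
shift [ 0.      0.007  -0.0002] turn [-0.0099 -0.0032  0.    ]
[-0.16  0.29  0.16]
```

Emit:
arm_command([
  {"fingers": 0.0, "translation": [0, 0, 0], "turn": [0, 0, 0.04]},
  {"fingers": 0.0, "translation": [0, 0, 0], "turn": [0, 0, 0.04]},
  {"fingers": 0.0, "translation": [0, 0, 0], "turn": [0, 0, 0.04]},
  {"fingers": 0.0, "translation": [0, 0, 0], "turn": [0, 0, 0.04]},
])

```text
t: 10.5
ee_pos: [0.5466, 0.3441, 0.1127]
tcp_rot: [0.996, -0.093, 0.002, -0.004]
wrist_force: [-0.5, 0.9, 0.9]
grip_width: 0.153
```

```bash
python3 -c "
from h import *
go([.546,.337,.1125])
print(sense()['wrist_torque'].round(2))"
```

```text
t 10.5 p [0.5466 0.3441 0.1127] yaw -0.1858 z [ 0.005  0.008 -1.   ] q [0.44 0.68 1.35 0.01 1.11 0.62] F [-0.5  0.9  0.9] w 0.153
shift [0.0007 0.0071 0.0001] turn [-0.0089 -0.0039  0.    ]
[-0.07  0.19  1.92]
```

The torque rose to 1.9 N·m at 3.2+ rad, so the nut is on its end stop. Releasing and going up.

Emit:
arm_command([
  {"fingers": 0.06, "translation": [0, 0, 0], "turn": [0, 0, 0]},
  {"fingers": 0.06, "translation": [0, 0, 0], "turn": [0, 0, 0]},
  {"fingers": 0.06, "translation": [0, 0, 0], "turn": [0, 0, 0]},
  {"fingers": 0.06, "translation": [0, 0, 0], "turn": [0, 0, 0]},
  {"fingers": 0.06, "translation": [0, 0, -0.04], "turn": [0, 0, 0]},
  {"fingers": 0.06, "translation": [0, 0, -0.04], "turn": [0, 0, 0]},
  {"fingers": 0.04, "translation": [0, 0, 0], "turn": [0, 0, 0]},
])

```text
t: 11.2
ee_pos: [0.5462, 0.343, 0.1933]
tcp_rot: [0.996, -0.093, 0.001, -0.004]
wrist_force: [0.7, 0.7, 0.5]
grip_width: 0.546
```

Run:
```python
from h import *
go([.442,.165,.2],-.03)
im=get_image("top");cv2.imwrite("pics/top3.png",im)
```

```text
t 11.2 p [0.5462 0.343  0.1933] yaw -0.1856 z [ 0.003  0.007 -1.   ] q [0.44 0.6  1.25 0.01 1.28 0.62] F [0.7 0.7 0.5] w 0.546
shift [-0.0696  0.1941 -0.0083] turn [-0.0076 -0.002  -0.1556]
```

Emit:
arm_command([
  {"fingers": 0.04, "translation": [-0.014, 0.039, -0.002], "turn": [0, 0, 0]},
  {"fingers": 0.04, "translation": [-0.014, 0.039, -0.002], "turn": [0, 0, 0]},
  {"fingers": 0.04, "translation": [-0.014, 0.039, -0.002], "turn": [0, 0, 0]},
  {"fingers": 0.04, "translation": [-0.014, 0.039, -0.002], "turn": [0, 0, 0]},
  {"fingers": 0.04, "translation": [-0.012, 0.034, 0], "turn": [0, 0, 0]},
  {"fingers": 0.04, "translation": [0, 0, 0], "turn": [-0.003, 0, -0.08]},
  {"fingers": 0.04, "translation": [0, 0, 0], "turn": [-0.003, 0, -0.075]},
  {"fingers": 0.04, "translation": [0, 0, 0], "turn": [0, 0, 0]},
])

```text
t: 12.05
ee_pos: [0.4335, 0.1604, 0.1875]
tcp_rot: [1.0, -0.013, -0.008, 0.002]
wrist_force: [0.4, -0.7, -0.6]
grip_width: 0.469
```

Run:
```python
from h import *
go([.442,.165,.15],-.03)
c=get_calibration("wrist");im=get_image("wrist");cv2.imwrite("pics/w3.png",im)
np.save("w3.npy",np.r_[c["rvec"],c["tvec"]])
print([px("wrist",p,c).round(0) for p in([.442,.165,.066],[.442,.125,.066],[.442,.205,.066])])
```

```text
t 12.05 p [0.4335 0.1604 0.1875] yaw -0.0256 z [-0.017 -0.004 -1.   ] q [ 0.19  0.3   1.77 -0.    1.08  0.21] F [ 0.4 -0.7 -0.6] w 0.469
shift [ 0.009  -0.005   0.0373] turn [0.0047 0.0167 0.0045]
[array([336., 232.]), array([337., 286.]), array([335., 173.])]
```

View pics/w3.png

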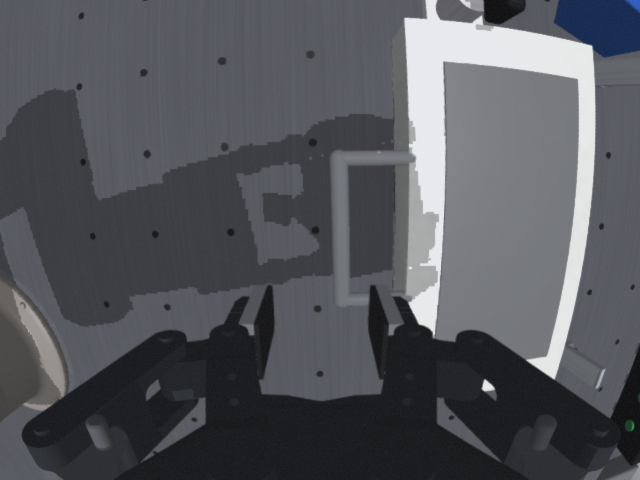

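The bar's centreline runs from about (339,155) to (343,300), with its arms at rows 157 and 299.

Run:
```python
from h import *
v=np.load("w3.npy");c=get_calibration("wrist");c["rvec"],c["tvec"]=v[:3],v[3:]
for p,z in[((340,175),.066),((342,285),.066),((339,157),.066),((343,299),.066),((410,158),.068),((404,20),.07),((593,47),.07),((549,358),.07)]:print(p,at("wrist",p,z,c).round(4))
```

```text
(340, 175) [0.4455 0.2037]
(342, 285) [0.4458 0.1256]
(339, 157) [0.445  0.2156]
(343, 299) [0.4465 0.1146]
(410, 158) [0.492  0.2149]
(404, 20) [0.49   0.3084]
(593, 47) [0.6456 0.3104]
(549, 358) [0.6325 0.0465]
```

Run:
```python
from h import *
im=cv2.imread("pics/top0.png");g=im.min(2).astype(np.uint8)
m=(g>170).astype(np.uint8);m[:,:205]=0;m[:,315:]=0;m[:193]=0;m[258:]=0
cs=max(cv2.findContours(m,0,1)[0],key=cv2.contourArea)
W=np.array([at("top",p,.07) for p in cs.reshape(-1,2)]);r=cv2.minAreaRect((W*1000).astype(np.float32));print(r)
for n in("top0","top3"):
  a=cv2.cvtColor(cv2.imread(f"pics/{n}.png"),cv2.COLOR_BGR2HSV);m=((a[...,2]<50)).astype(np.uint8);m[:215]=0;m[250:]=0;m[:,:165]=0;m[:,225:]=0
  for k in cv2.findContours(m,0,1)[0]:
    if cv2.contourArea(k)>30:print(n,cv2.minAreaRect((np.array([at("top",p,.116) for p in k.reshape(-1,2)])*1000).astype(np.float32)))
```

```text
((560.698974609375, 167.30197143554688), (174.55413818359375, 294.90411376953125), 0.8152545094490051)
top0 ((541.643310546875, 336.1912841796875), (63.4874267578125, 14.042462348937988), 88.13355255126953)
top3 ((545.1488037109375, 314.2632141113281), (19.88273811340332, 16.873050689697266), 88.13446044921875)
top3 ((568.31982421875, 390.49139404296875), (25.13787841796875, 47.21800994873047), 31.526506423950195)
```

Emit:
arm_command([
  {"fingers": 0.04, "translation": [0.011, -0.004, 0], "turn": [0.004, 0.016, -0.035]},
  {"fingers": 0.04, "translation": [0, 0, 0.02], "turn": [0, 0, 0]},
  {"fingers": 0.04, "translation": [0, 0, 0.03], "turn": [0, 0, 0]},
  {"fingers": 0.04, "translation": [0, 0, 0.03], "turn": [0, 0, 0]},
  {"fingers": 0.04, "translation": [0, 0, 0], "turn": [0, 0, 0]},
])

```text
t: 12.6
ee_pos: [0.4454, 0.1655, 0.1033]
tcp_rot: [1.0, 0.0, -0.0, -0.0]
wrist_force: [-0.1, -0.4, 1.2]
grip_width: 0.468
```

```bash
python3 -c "
from h import *
go([.4457,.165,.066],.014)"
```

```text
t 12.6 p [0.4454 0.1655 0.1033] yaw 0.0002 z [-0.     0.001 -1.   ] q [0.19 0.43 1.85 0.   0.85 0.19] F [-0.1 -0.4  1.2] w 0.468
shift [0.0003 0.0006 0.0373] turn [-0.0006  0.0002 -0.0138]
```

Emit:
arm_command([
  {"fingers": 0.04, "translation": [0, 0, 0.018], "turn": [0, 0, -0.012]},
  {"fingers": 0.04, "translation": [0, 0, 0.017], "turn": [0, 0, 0]},
  {"fingers": 0.04, "translation": [0, 0, 0], "turn": [0, 0, 0]},
  {"fingers": 0.0, "translation": [0, 0, 0], "turn": [0, 0, 0]},
  {"fingers": 0.0, "translation": [0, 0, 0], "turn": [0, 0, 0]},
  {"fingers": 0.0, "translation": [0, 0, 0], "turn": [0, 0, 0]},
  {"fingers": 0.0, "translation": [0, 0, 0], "turn": [0, 0, 0]},
  {"fingers": 0.0, "translation": [0, 0, 0], "turn": [0, 0, 0]},
])

```text
t: 13.4
ee_pos: [0.4449, 0.1667, 0.0722]
tcp_rot: [1.0, 0.004, -0.002, -0.0]
wrist_force: [-0.8, 0.2, -2.0]
grip_width: 0.112
```

```bash
python3 -c "
from h import *
go([.4457,.165,.066],.014)
H=np.array([.6437,.1678])
for t in (0,.2,.4,.6,.8,1,1.2,1.4,1.57,1.7,1.85):
  a=-.198*np.cos(t)+.004*np.sin(t);print(t,(H[0]+a).round(4),(H[1]+.014*a).round(4),(.062+.198*np.sin(t)+.004*np.cos(t)).round(4))"
```

```text
t 13.4 p [0.4449 0.1667 0.0722] yaw 0.0084 z [-0.003  0.001 -1.   ] q [0.2  0.49 1.88 0.   0.78 0.19] F [-0.8  0.2 -2. ] w 0.112
shift [0.0008 0.0018 0.0062] turn [-0.0007  0.0031 -0.0056]
0 0.4457 0.165 0.066
0.2 0.4504 0.1651 0.1053
0.4 0.4629 0.1653 0.1428
0.6 0.4825 0.1655 0.1771
0.8 0.5086 0.1659 0.2068
1 0.5401 0.1663 0.2308
1.2 0.5757 0.1668 0.248
1.4 0.614 0.1674 0.2578
1.57 0.6475 0.1679 0.26
1.7 0.6732 0.1682 0.2578
1.85 0.7021 0.1686 0.2512
```

Emit:
arm_command([
  {"fingers": 0.04, "translation": [0, 0, 0], "turn": [0, 0, 0]},
  {"fingers": 0.04, "translation": [0, 0, 0], "turn": [0, 0, 0]},
  {"fingers": 0.04, "translation": [0.001, 0.002, 0.008], "turn": [0, 0.003, -0.006]},
  {"fingers": 0.04, "translation": [0, 0, 0], "turn": [0, 0, 0]},
  {"fingers": 0.0, "translation": [0, 0, 0], "turn": [0, 0, 0]},
  {"fingers": 0.0, "translation": [0, 0, 0], "turn": [0, 0, 0]},
  {"fingers": 0.0, "translation": [0, 0, 0], "turn": [0, 0, 0]},
  {"fingers": 0.0, "translation": [0, 0, 0], "turn": [0, 0, 0]},
  {"fingers": 0.0, "translation": [0, 0, 0], "turn": [0, 0, 0]},
])

```text
t: 14.3
ee_pos: [0.4448, 0.1648, 0.0647]
tcp_rot: [1.0, 0.007, -0.001, -0.001]
wrist_force: [-0.1, -0.7, -0.6]
grip_width: 0.115
```

Emit:
arm_command([
  {"fingers": 0.0, "translation": [0, 0, -0.01], "turn": [0, 0, 0]},
  {"fingers": 0.0, "translation": [0, 0, -0.01], "turn": [0, 0, 0]},
])

```text
t: 14.5
ee_pos: [0.4461, 0.1648, 0.085]
tcp_rot: [1.0, 0.007, -0.0, -0.001]
wrist_force: [6.2, -0.1, -2.5]
grip_width: 0.117
```

```bash
python3 -c "
from h import *
go([.4504,.165,.1053],.014)"
```

```text
t 14.5 p [0.4461 0.1648 0.085 ] yaw 0.0134 z [-0.001  0.001 -1.   ] q [0.19 0.47 1.87 0.   0.81 0.18] F [ 6.2 -0.1 -2.5] w 0.117
shift [ 0.0043 -0.0002 -0.0203] turn [-0.0014  0.0009 -0.0006]
```

The hatch is lifting (load 2.5 N). Following the arc.

Emit:
arm_command([
  {"fingers": 0.0, "translation": [0.003, 0, -0.019], "turn": [0, 0, 0]},
  {"fingers": 0.0, "translation": [0.005, 0, -0.019], "turn": [0, 0, 0]},
  {"fingers": 0.0, "translation": [0.007, 0, -0.018], "turn": [0, 0, 0]},
  {"fingers": 0.0, "translation": [0.0085, 0, -0.0175], "turn": [0, 0, 0]},
  {"fingers": 0.0, "translation": [0.0105, 0, -0.0165], "turn": [0, 0, 0]},
  {"fingers": 0.0, "translation": [0.012, 0, -0.0155], "turn": [0, 0, 0]},
])

```text
t: 15.1
ee_pos: [0.4955, 0.1652, 0.1975]
tcp_rot: [1.0, 0.007, 0.003, -0.001]
wrist_force: [11.2, 1.0, -14.4]
grip_width: 0.118
```

```bash
python3 -c "
from h import *
go([.5401,.1663,.2308],.014)"
```

```text
t 15.1 p [0.4955 0.1652 0.1975] yaw 0.0132 z [ 0.006  0.002 -1.   ] q [0.17 0.38 1.62 0.   1.13 0.16] F [ 11.2   1.  -14.4] w 0.118
shift [ 0.0448 -0.0006 -0.033 ] turn [-0.0021 -0.0065 -0.0008]
```

Emit:
arm_command([
  {"fingers": 0.0, "translation": [0.016, 0, -0.0115], "turn": [0, -0.005, 0]},
  {"fingers": 0.0, "translation": [0.0155, 0, -0.012], "turn": [0, 0, 0]},
  {"fingers": 0.0, "translation": [0.0165, 0, -0.0105], "turn": [0, 0, 0]},
  {"fingers": 0.0, "translation": [0.0175, 0, -0.009], "turn": [0, 0, 0]},
  {"fingers": 0.0, "translation": [0.0185, 0, -0.007], "turn": [0, 0, 0]},
])

```text
t: 15.6
ee_pos: [0.5733, 0.1659, 0.2527]
tcp_rot: [1.0, 0.007, -0.009, -0.0]
wrist_force: [-0.8, -0.4, -4.2]
grip_width: 0.11
```

```bash
python3 -c "
from h import *
go([.6140,.1674,.2578],.014)"
```

```text
t 15.6 p [0.5733 0.1659 0.2527] yaw 0.0141 z [-0.017  0.    -1.   ] q [0.15 0.48 1.3  0.   1.38 0.14] F [-0.8 -0.4 -4.2] w 0.11
shift [ 0.0406 -0.001  -0.0058] turn [-0.0007  0.0172  0.0001]
```

Emit:
arm_command([
  {"fingers": 0.0, "translation": [0.019, 0, -0.005], "turn": [0, 0.01, 0]},
  {"fingers": 0.0, "translation": [0.0195, 0, -0.003], "turn": [0, 0, 0]},
  {"fingers": 0.0, "translation": [0.0195, 0, -0.0015], "turn": [0, 0, 0]},
  {"fingers": 0.0, "translation": [0.0135, 0, 0], "turn": [0, 0, 0]},
  {"fingers": 0.0, "translation": [0.01, 0, 0.0005], "turn": [0, 0, 0]},
  {"fingers": 0.0, "translation": [0, 0, 0], "turn": [0, 0, 0]},
])

```text
t: 16.2
ee_pos: [0.6519, 0.1665, 0.2673]
tcp_rot: [1.0, 0.007, -0.01, 0.0]
wrist_force: [-2.3, 1.0, -1.4]
grip_width: 0.11
```

```bash
python3 -c "
from h import *
go([.7021,.1686,.2512],.014)"
```

```text
t 16.2 p [0.6519 0.1665 0.2673] yaw 0.0142 z [-0.019 -0.    -1.   ] q [0.14 0.63 1.   0.   1.53 0.12] F [-2.3  1.  -1.4] w 0.11
shift [ 0.0505 -0.0014  0.0151] turn [0.     0.0194 0.0002]
```

Emit:
arm_command([
  {"fingers": 0.0, "translation": [0.007, 0, 0.002], "turn": [0, 0.015, 0]},
  {"fingers": 0.0, "translation": [0.007, 0, 0.002], "turn": [0, 0, 0]},
  {"fingers": 0.0, "translation": [0.007, 0, 0.002], "turn": [0, 0, 0]},
  {"fingers": 0.0, "translation": [0.006, 0, 0.002], "turn": [0, 0, 0]},
  {"fingers": 0.0, "translation": [0.005, 0, 0.001], "turn": [0, 0, 0]},
  {"fingers": 0.0, "translation": [0.003, 0, 0.001], "turn": [0, 0, 0]},
])

```text
t: 16.8
ee_pos: [0.6879, 0.1668, 0.2612]
tcp_rot: [1.0, 0.007, 0.0, 0.0]
wrist_force: [-0.4, -0.6, 6.0]
grip_width: 0.115
```

```bash
python3 -c "
from h import *
go([.7021,.1686,.2512],.014)"
```

```text
t 16.8 p [0.6879 0.1668 0.2612] yaw 0.0145 z [ 0. -0. -1.] q [ 0.13  0.7   0.9  -0.    1.55  0.12] F [-0.4 -0.6  6. ] w 0.115
shift [ 0.0143 -0.0016  0.01  ] turn [ 0.0003 -0.0005  0.0005]
```

Emit:
arm_command([
  {"fingers": 0.0, "translation": [0.003, 0, 0.001], "turn": [0, 0, 0]},
  {"fingers": 0.0, "translation": [0.003, 0, 0.001], "turn": [0, 0, 0]},
  {"fingers": 0.0, "translation": [0.003, 0, 0.001], "turn": [0, 0, 0]},
  {"fingers": 0.0, "translation": [0.003, 0, 0.001], "turn": [0, 0, 0]},
])

```text
t: 17.2
ee_pos: [0.7014, 0.1669, 0.257]
tcp_rot: [1.0, 0.007, 0.001, 0.0]
wrist_force: [-13.8, -1.7, 16.0]
grip_width: 0.117
```

Emit:
arm_command([
  {"fingers": 0.0, "translation": [0.002, 0, 0.001], "turn": [0, 0, 0]},
  {"fingers": 0.0, "translation": [0.002, 0, 0.001], "turn": [0, 0, 0]},
])

```text
t: 17.4
ee_pos: [0.7014, 0.167, 0.2571]
tcp_rot: [1.0, 0.007, -0.004, 0.001]
wrist_force: [-12.5, -1.9, 10.4]
grip_width: 0.114
```

```bash
python3 -c "
from h import *
go([.7021,.1686,.2512],.014)"
```

```text
t 17.4 p [0.7014 0.167  0.2571] yaw 0.0149 z [-0.009 -0.001 -1.   ] q [ 0.13  0.74  0.83 -0.    1.58  0.11] F [-12.5  -1.9  10.4] w 0.114
shift [ 0.0008 -0.0016  0.0059] turn [0.0012 0.0089 0.0009]
```

The hatch is against its stop: x no longer advances and the reaction is 13 N. Releasing and rising.

Emit:
arm_command([
  {"fingers": 0.04, "translation": [0, 0, 0], "turn": [0, 0, 0]},
  {"fingers": 0.04, "translation": [0, 0, 0], "turn": [0, 0, 0]},
  {"fingers": 0.04, "translation": [0, 0, 0], "turn": [0, 0, 0]},
  {"fingers": 0.04, "translation": [0, 0, -0.03], "turn": [0, 0, 0]},
  {"fingers": 0.04, "translation": [0, 0, -0.03], "turn": [0, 0, 0]},
  {"fingers": 0.06, "translation": [-0.03, 0.035, 0], "turn": [0, 0, 0]},
  {"fingers": 0.06, "translation": [-0.03, 0.035, 0], "turn": [0, 0, 0]},
  {"fingers": 0.06, "translation": [-0.03, 0.035, 0], "turn": [0, 0, 0]},
])

```text
t: 18.2
ee_pos: [0.6178, 0.0627, 0.3122]
tcp_rot: [1.0, 0.011, -0.005, 0.0]
wrist_force: [0.4, -1.3, 0.5]
grip_width: 0.702
```

Run:
```python
from h import *
im=get_image("top");cv2.imwrite("pics/top4.png",im)
a=cv2.cvtColor(im,cv2.COLOR_BGR2HSV);m=((a[...,2]>150)&(a[...,1]<40)).astype(np.uint8);m=cv2.morphologyEx(m,3,np.ones((3,3)));m[:180]=0;m[300:]=0;m[:,320:]=m[:,320:];m[:,:325]=0;m[:,480:]=0
m=cv2.morphologyEx(m,cv2.MORPH_CLOSE,np.ones((5,5)))
for k in cv2.findContours(m,0,1)[0]:
    if cv2.contourArea(k)>60:print(cv2.boundingRect(k),cv2.minAreaRect((np.array([at("top",p,.012) for p in k.reshape(-1,2)])*1000).astype(np.float32)))
go([.57,-.12,.25],np.pi/2)
```

```text
(419, 246, 29, 33) ((454.5411682128906, -336.23370361328125), (91.9194107055664, 44.839622497558594), 31.576045989990234)
(365, 205, 24, 33) ((581.7544555664062, -178.65740966796875), (44.777183532714844, 92.4305419921875), 66.67787170410156)
t 18.25 p [0.6126 0.0575 0.3113] yaw 0.0188 z [-0.017 -0.004 -1.   ] q [-0.03  0.49  1.13 -0.    1.54 -0.05] F [ 0.5 -2.3  0.4] w 0.7
shift [-0.0448  0.1764  0.0628] turn [-0.0103  0.0168 -1.5519]
```

View pics/top4.png

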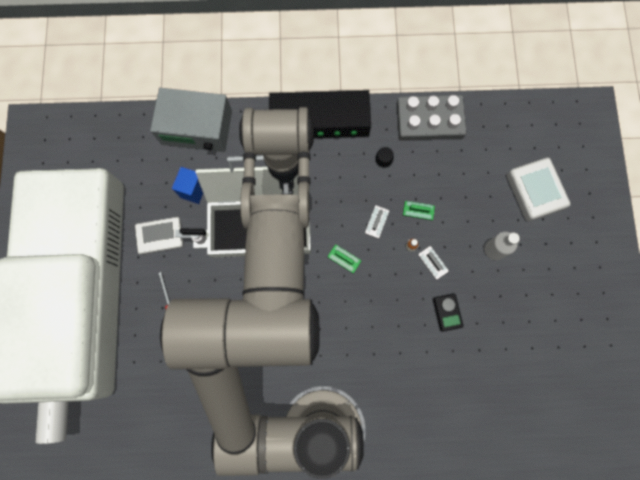

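The hatch is open and the chamber's black inside is visible at (225,228). The carriers are undisturbed at (377,221) and (433,262). Going to carrier A.

Emit:
arm_command([
  {"fingers": 0.06, "translation": [-0.006, 0.039, 0.015], "turn": [0, 0, 0]},
  {"fingers": 0.06, "translation": [-0.006, 0.039, 0.015], "turn": [0, 0, 0]},
  {"fingers": 0.06, "translation": [-0.006, 0.039, 0.015], "turn": [0, 0, 0]},
  {"fingers": 0.06, "translation": [-0.006, 0.039, 0.015], "turn": [0, 0, 0]},
  {"fingers": 0.06, "translation": [-0.006, 0.039, 0.015], "turn": [0, 0, 0]},
  {"fingers": 0.06, "translation": [-0.006, 0.035, 0.012], "turn": [0, 0.01, 0]},
])

```text
t: 18.85
ee_pos: [0.5781, -0.1791, 0.2236]
tcp_rot: [1.0, 0.012, -0.001, 0.002]
wrist_force: [0.7, 0.1, 0.6]
grip_width: 0.705
```

Emit:
arm_command([
  {"fingers": 0.06, "translation": [0, 0, 0], "turn": [0, 0, -0.143]},
  {"fingers": 0.06, "translation": [0, 0, 0], "turn": [0, 0, -0.143]},
  {"fingers": 0.06, "translation": [0, 0, 0], "turn": [0, 0, -0.143]},
  {"fingers": 0.06, "translation": [0, 0, 0], "turn": [0, 0, -0.143]},
  {"fingers": 0.06, "translation": [0, 0, 0], "turn": [0, 0, -0.143]},
  {"fingers": 0.06, "translation": [0, 0, 0], "turn": [0, 0, -0.143]},
  {"fingers": 0.06, "translation": [0, 0, 0], "turn": [0, 0, -0.143]},
  {"fingers": 0.06, "translation": [0, 0, 0], "turn": [0, 0, -0.143]},
  {"fingers": 0.06, "translation": [0, 0, 0], "turn": [0, 0, 0]},
])

```text
t: 19.75
ee_pos: [0.5763, -0.1868, 0.2161]
tcp_rot: [0.824, 0.566, -0.004, -0.002]
wrist_force: [-0.3, -0.5, -0.5]
grip_width: 0.705
```

```bash
cat >> h.py <<'E'
def carrier(name,guess):
    c=get_calibration("wrist");im=get_image("wrist");cv2.imwrite(f"pics/{name}.png",im)
    p=px("wrist",[*guess,.012],c).astype(int);print("expect px",p)
    a=cv2.cvtColor(im,cv2.COLOR_BGR2HSV);m=((a[...,2]>135)&(a[...,1]<45)).astype(np.uint8)
    m=cv2.morphologyEx(m,cv2.MORPH_OPEN,np.ones((3,3)));m=cv2.morphologyEx(m,cv2.MORPH_CLOSE,np.ones((9,9)))
    for k in cv2.findContours(m,0,1)[0]:
        if cv2.contourArea(k)>800 and np.linalg.norm(k.reshape(-1,2).mean(0)-p)<90:
            r=cv2.minAreaRect((np.array([at("wrist",q,.012,c) for q in k.reshape(-1,2)])*1000).astype(np.float32));print(cv2.boundingRect(k),r)
E
python3 - <<'E'
from h import *
carrier("w5",[.5818,-.1787]);go([.5818,-.1787,.1],1.164)
E
```

```text
expect px [332 218]
(0, 0, 640, 480) ((527.666015625, -403.38604736328125), (1338.92333984375, 707.9833374023438), 88.29554748535156)
t 19.8 p [ 0.5763 -0.1867  0.2161] yaw 1.1994 z [-0.008 -0.002 -1.   ] q [-0.44  0.52  1.33 -0.01  1.29 -1.64] F [ 1.1 -0.2 -0.2] w 0.705
shift [0.01  0.003 0.116] turn [-0.0072  0.0046  0.0354]
```

View pics/w5.png

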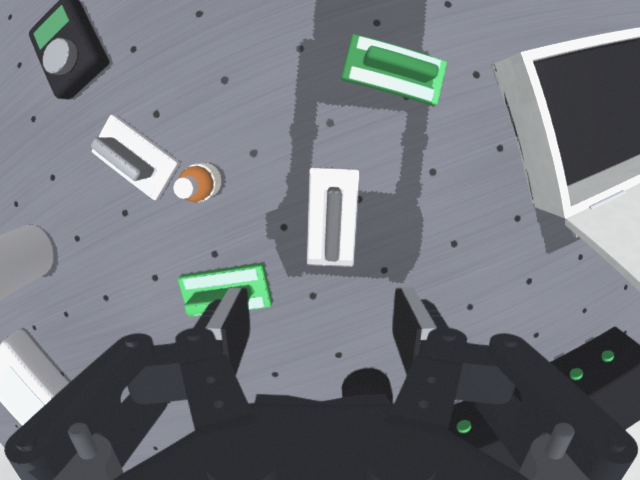

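Carrier A (white, grey fin) has its corners at about (310,168), (358,170), (354,266) and (307,263), and its fin top from (333,188) to (332,260).

Run:
```python
from h import *
im=cv2.imread("pics/w5.png")
P=np.array([at("wrist",p,.012) for p in((310,168),(358,170),(354,266),(307,263))]);print(P.round(4),P.mean(0))
u=P[0]-P[3]+P[1]-P[2];print(np.arctan2(u[1],u[0]))
a,b=at("wrist",(333,188),.046),at("wrist",(332,260),.046);print(a,b,(a+b)/2,np.arctan2(*(a-b)[::-1]),np.linalg.norm(a-b))
```

```text
[[ 0.5321 -0.1806]
 [ 0.549  -0.1417]
 [ 0.6316 -0.1759]
 [ 0.6128 -0.2158]] [ 0.58134735 -0.17849504]
2.740133901897435
[ 0.55181702 -0.16748321] [ 0.60775154 -0.1897423 ] [ 0.57978428 -0.17861276] 2.762855700614466 0.06020080721556521
```

Emit:
arm_command([
  {"fingers": 0.05, "translation": [0.009, 0.001, 0.01], "turn": [-0.007, 0.005, 0.018]},
  {"fingers": 0.05, "translation": [0, 0, 0.035], "turn": [0, 0, 0]},
  {"fingers": 0.05, "translation": [0, 0, 0.035], "turn": [0, 0, 0]},
  {"fingers": 0.05, "translation": [0, 0, 0.035], "turn": [0, 0, 0]},
  {"fingers": 0.05, "translation": [0, 0, 0.015], "turn": [0, 0, 0]},
  {"fingers": 0.05, "translation": [0, 0, 0], "turn": [0, 0, 0]},
])

```text
t: 20.4
ee_pos: [0.5826, -0.1791, 0.0825]
tcp_rot: [0.838, 0.546, 0.002, 0.002]
wrist_force: [0.2, -0.1, -0.0]
grip_width: 0.589
```

Run:
```python
from h import *
go([.5805,-.1786,.034],1.18)
```

```text
t 20.4 p [ 0.5826 -0.1791  0.0825] yaw 1.1548 z [ 0.005 -0.002 -1.   ] q [-0.42  0.66  1.49  0.    0.99 -1.58] F [ 0.2 -0.1 -0. ] w 0.589
shift [-0.0004 -0.0024  0.0485] turn [ 0.0053 -0.0006 -0.0252]
```

Emit:
arm_command([
  {"fingers": 0.05, "translation": [0, -0.002, 0.02], "turn": [0.005, 0, -0.02]},
  {"fingers": 0.05, "translation": [0, 0, 0.02], "turn": [0, 0, 0]},
  {"fingers": 0.05, "translation": [0, 0, 0.005], "turn": [0, 0, 0]},
  {"fingers": 0.05, "translation": [0, 0, 0], "turn": [0, 0, 0]},
  {"fingers": 0.0, "translation": [0, 0, 0], "turn": [0, 0, 0]},
  {"fingers": 0.0, "translation": [0, 0, 0], "turn": [0, 0, 0]},
  {"fingers": 0.0, "translation": [0, 0, 0], "turn": [0, 0, 0]},
  {"fingers": 0.0, "translation": [0, 0, 0], "turn": [0, 0, 0]},
  {"fingers": 0.0, "translation": [0, 0, 0], "turn": [0, 0, 0]},
])

```text
t: 21.3
ee_pos: [0.5854, -0.1803, 0.0441]
tcp_rot: [0.835, 0.55, 0.003, 0.005]
wrist_force: [0.4, -0.0, -1.2]
grip_width: 0.125
```

Run:
```python
from h import *
go([.5805,-.1786,.034],1.18)
```

```text
t 21.3 p [ 0.5854 -0.1803  0.0441] yaw 1.1638 z [ 0.011 -0.004 -1.   ] q [-0.42  0.71  1.51  0.    0.91 -1.59] F [ 0.4 -0.  -1.2] w 0.125
shift [-0.0004 -0.0053  0.01  ] turn [ 0.0122 -0.0003 -0.0162]
```

Emit:
arm_command([
  {"fingers": 0.04, "translation": [0, 0, 0], "turn": [0, 0, 0]},
  {"fingers": 0.04, "translation": [0, 0, 0], "turn": [0, 0, 0]},
  {"fingers": 0.04, "translation": [0, -0.005, 0.01], "turn": [0.012, 0, -0.016]},
  {"fingers": 0.04, "translation": [0, 0, 0], "turn": [0, 0, 0]},
  {"fingers": 0.0, "translation": [0, 0, 0], "turn": [0, 0, 0]},
  {"fingers": 0.0, "translation": [0, 0, 0], "turn": [0, 0, 0]},
  {"fingers": 0.0, "translation": [0, 0, 0], "turn": [0, 0, 0]},
  {"fingers": 0.0, "translation": [0, 0, 0], "turn": [0, 0, 0]},
  {"fingers": 0.0, "translation": [0, 0, 0], "turn": [0, 0, 0]},
])

```text
t: 22.2
ee_pos: [0.5805, -0.1782, 0.0332]
tcp_rot: [0.831, 0.557, -0.0, -0.0]
wrist_force: [0.1, -0.5, -1.1]
grip_width: 0.128
```

Run:
```python
from h import *
go([.5805,-.1786,.034],1.18)
```

```text
t 22.2 p [ 0.5805 -0.1782  0.0332] yaw 1.1812 z [-0.001  0.001 -1.   ] q [-0.42  0.73  1.52  0.    0.9  -1.61] F [ 0.1 -0.5 -1.1] w 0.128
shift [-0.0004  0.0002 -0.0008] turn [-0.0009 -0.0003  0.0012]
```

Well gripped. Lifting and carrying to the chamber's -y half.

Emit:
arm_command([
  {"fingers": 0.0, "translation": [0, 0, -0.02], "turn": [0, 0, 0]},
  {"fingers": 0.0, "translation": [0, 0, -0.035], "turn": [0, 0, 0]},
  {"fingers": 0.0, "translation": [0, 0, -0.04], "turn": [0, 0, 0]},
  {"fingers": 0.0, "translation": [0, 0, -0.04], "turn": [0, 0, 0]},
  {"fingers": 0.0, "translation": [0.041, -0.02, 0], "turn": [0, 0, 0]},
  {"fingers": 0.0, "translation": [0.041, -0.02, 0], "turn": [0, 0, 0]},
  {"fingers": 0.0, "translation": [0.041, -0.02, 0], "turn": [0, 0, 0]},
  {"fingers": 0.0, "translation": [0.041, -0.02, 0], "turn": [0, 0, 0]},
  {"fingers": 0.0, "translation": [0.041, -0.02, 0], "turn": [0, 0, 0]},
  {"fingers": 0.0, "translation": [0.03, -0.015, 0], "turn": [0, 0, 0]},
  {"fingers": 0.0, "translation": [0, 0, 0], "turn": [0, 0, 0]},
])

```text
t: 23.3
ee_pos: [0.5626, 0.0905, 0.1731]
tcp_rot: [0.832, 0.555, 0.0, -0.001]
wrist_force: [-0.3, -0.8, -1.6]
grip_width: 0.133
```

Emit:
arm_command([
  {"fingers": 0.0, "translation": [0, 0, 0], "turn": [0, 0, 0.145]},
  {"fingers": 0.0, "translation": [0, 0, 0], "turn": [0, 0, 0.145]},
  {"fingers": 0.0, "translation": [0, 0, 0], "turn": [0, 0, 0.145]},
  {"fingers": 0.0, "translation": [0, 0, 0], "turn": [0, 0, 0.145]},
  {"fingers": 0.0, "translation": [0, 0, 0], "turn": [0, 0, 0.145]},
  {"fingers": 0.0, "translation": [0, 0, 0], "turn": [0, 0, 0.145]},
  {"fingers": 0.0, "translation": [0, 0, 0], "turn": [0, 0, 0.145]},
  {"fingers": 0.0, "translation": [0, 0, 0], "turn": [0, 0, 0.145]},
  {"fingers": 0.0, "translation": [0, 0, 0], "turn": [0, 0, 0]},
])

```text
t: 24.2
ee_pos: [0.5619, 0.0859, 0.1717]
tcp_rot: [1.0, -0.011, -0.002, 0.0]
wrist_force: [-0.0, -0.8, -0.6]
grip_width: 0.133
```

Run:
```python
from h import *
go([.5617,.0967,.12],.014)
im=get_image("wrist");cv2.imwrite("pics/w6.png",im)
```

```text
t 24.2 p [0.5619 0.0859 0.1717] yaw -0.0226 z [-0.004 -0.    -1.   ] q [ 0.02  0.49  1.51 -0.    1.14  0.04] F [-0.  -0.8 -0.6] w 0.133
shift [-0.0003 -0.0108  0.0517] turn [ 0.0002  0.0039 -0.0366]
```

View pics/w6.png

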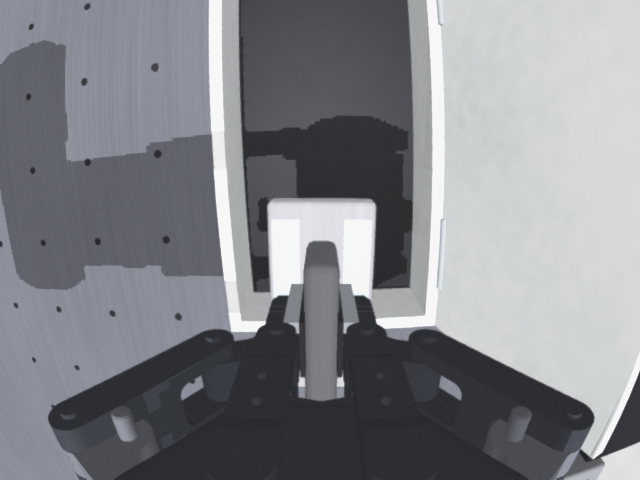

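Carrier A hangs level over the chamber's -y half. The clear floor runs from column 245 to 412. Lowering.

Emit:
arm_command([
  {"fingers": 0.0, "translation": [0, -0.01, 0.01], "turn": [0, 0.004, -0.035]},
  {"fingers": 0.0, "translation": [0, 0, 0.03], "turn": [0, 0, 0]},
  {"fingers": 0.0, "translation": [0, 0, 0.03], "turn": [0, 0, 0]},
  {"fingers": 0.0, "translation": [0, 0, 0.025], "turn": [0, 0, 0]},
  {"fingers": 0.0, "translation": [0, 0, 0.01], "turn": [0, 0, 0]},
  {"fingers": 0.0, "translation": [0, 0, 0], "turn": [0, 0, 0]},
])

```text
t: 24.85
ee_pos: [0.5623, 0.0979, 0.0614]
tcp_rot: [1.0, 0.021, 0.001, -0.0]
wrist_force: [-0.1, -0.2, -0.2]
grip_width: 0.133
```

Run:
```python
from h import *
go([.5617,.0967,.0395],.014)
```

```text
t 24.85 p [0.5623 0.0979 0.0614] yaw 0.0428 z [ 0.003  0.    -1.   ] q [ 0.04  0.63  1.62  0.    0.89 -0.01] F [-0.1 -0.2 -0.2] w 0.133
shift [-0.0007  0.0012  0.0219] turn [-0.0004 -0.0026  0.0288]
```

Emit:
arm_command([
  {"fingers": 0.0, "translation": [0, 0.001, 0.01], "turn": [0, -0.003, 0.02]},
  {"fingers": 0.0, "translation": [0, 0, 0.006], "turn": [0, 0, 0]},
  {"fingers": 0.0, "translation": [0, 0, 0.003], "turn": [0, 0, 0]},
  {"fingers": 0.0, "translation": [0, 0, 0.002], "turn": [0, 0, 0]},
  {"fingers": 0.0, "translation": [0, 0, 0], "turn": [0, 0, 0]},
])

```text
t: 25.35
ee_pos: [0.5645, 0.0973, 0.0417]
tcp_rot: [1.0, 0.012, 0.002, -0.0]
wrist_force: [-0.6, 0.3, -0.7]
grip_width: 0.13
```

Run:
```python
from h import *
go([.5617,.0967,.0395],.014)
```

```text
t 25.35 p [0.5645 0.0973 0.0417] yaw 0.0244 z [ 0.005  0.001 -1.   ] q [0.04 0.66 1.63 0.   0.85 0.01] F [-0.6  0.3 -0.7] w 0.13
shift [-0.0028  0.0005  0.0022] turn [-0.0005 -0.0049  0.0104]
```

Emit:
arm_command([
  {"fingers": 0.0, "translation": [0, 0, 0.003], "turn": [0, -0.005, 0]},
  {"fingers": 0.0, "translation": [0, 0, 0.001], "turn": [0, 0, 0]},
])

```text
t: 25.55
ee_pos: [0.5653, 0.0973, 0.0392]
tcp_rot: [1.0, 0.012, 0.001, -0.0]
wrist_force: [-3.3, 0.1, 7.9]
grip_width: 0.133
```

Emit:
arm_command([
  {"fingers": 0.035, "translation": [0, 0, 0], "turn": [0, 0, 0]},
  {"fingers": 0.035, "translation": [0, 0, 0], "turn": [0, 0, 0]},
  {"fingers": 0.035, "translation": [0, 0, 0], "turn": [0, 0, 0]},
  {"fingers": 0.035, "translation": [0, 0, -0.02], "turn": [0, 0, 0]},
  {"fingers": 0.035, "translation": [0, 0, -0.04], "turn": [0, 0, 0]},
  {"fingers": 0.035, "translation": [0, 0, -0.04], "turn": [0, 0, 0]},
  {"fingers": 0.05, "translation": [0, 0, -0.03], "turn": [0, 0, 0]},
])

```text
t: 26.25
ee_pos: [0.5629, 0.097, 0.1687]
tcp_rot: [1.0, 0.012, -0.004, -0.0]
wrist_force: [0.6, -1.0, -0.4]
grip_width: 0.562
```

Run:
```python
from h import *
go([.46,-.33,.2],-1.02)
im=get_image("top");cv2.imwrite("pics/top5.png",im)
```

```text
t 26.25 p [0.5629 0.097  0.1687] yaw 0.0245 z [-0.008  0.    -1.   ] q [0.04 0.5  1.5  0.   1.14 0.01] F [ 0.6 -1.  -0.4] w 0.562
shift [-0.1136  0.4243 -0.0305] turn [0.004  0.0078 1.0445]
```

Floor contact at 7.9 N, then released. Going to carrier B.

Emit:
arm_command([
  {"fingers": 0.05, "translation": [-0.0126, 0.047, -0.004], "turn": [0, 0, 0]},
  {"fingers": 0.05, "translation": [-0.0126, 0.047, -0.004], "turn": [0, 0, 0]},
  {"fingers": 0.05, "translation": [-0.0126, 0.047, -0.004], "turn": [0, 0, 0]},
  {"fingers": 0.05, "translation": [-0.0126, 0.047, -0.004], "turn": [0, 0, 0]},
  {"fingers": 0.05, "translation": [-0.0126, 0.047, -0.004], "turn": [0, 0, 0]},
  {"fingers": 0.05, "translation": [-0.0126, 0.047, -0.004], "turn": [0, 0, 0]},
  {"fingers": 0.05, "translation": [-0.0126, 0.047, -0.004], "turn": [0, 0, 0]},
  {"fingers": 0.05, "translation": [-0.0126, 0.047, -0.004], "turn": [0, 0, 0]},
  {"fingers": 0.05, "translation": [-0.0126, 0.035, 0], "turn": [0, 0, 0]},
])

```text
t: 27.2
ee_pos: [0.4632, -0.3246, 0.2084]
tcp_rot: [1.0, 0.018, 0.005, 0.001]
wrist_force: [-0.2, 0.1, -0.4]
grip_width: 0.587
```

Emit:
arm_command([
  {"fingers": 0.05, "translation": [0, 0, 0], "turn": [0, 0, 0.145]},
  {"fingers": 0.05, "translation": [0, 0, 0], "turn": [0, 0, 0.145]},
  {"fingers": 0.05, "translation": [0, 0, 0], "turn": [0, 0, 0.145]},
  {"fingers": 0.05, "translation": [0, 0, 0], "turn": [0, 0, 0.145]},
  {"fingers": 0.05, "translation": [0, 0, 0], "turn": [0, 0, 0.145]},
  {"fingers": 0.05, "translation": [0, 0, 0], "turn": [0, 0, 0.145]},
  {"fingers": 0.05, "translation": [0, 0, 0], "turn": [0, 0, 0.145]},
  {"fingers": 0.05, "translation": [0, 0, 0], "turn": [0, 0, 0]},
])

```text
t: 28.0
ee_pos: [0.4597, -0.332, 0.2058]
tcp_rot: [0.873, -0.487, 0.004, -0.002]
wrist_force: [0.5, 0.2, -0.8]
grip_width: 0.586
```

Run:
```python
from h import *
go([.4545,-.3362,.034],-1.02)
c=get_calibration("wrist");np.save("w7.npy",np.r_[c["rvec"],c["tvec"]])
im=get_image("wrist");cv2.imwrite("pics/w7.png",im)
```

```text
t 28.0 p [ 0.4597 -0.332   0.2058] yaw -1.0172 z [ 0.009 -0.002 -1.   ] q [-0.76  0.45  1.48  0.01  1.2   0.25] F [ 0.5  0.2 -0.8] w 0.586
shift [-0.0002  0.0078  0.1717] turn [-0.0072 -0.0062  0.0028]
```

View pics/w7.png

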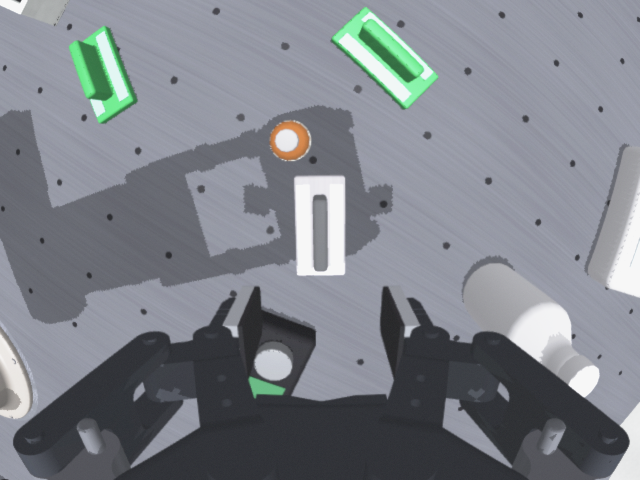

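Carrier B (white, grey fin) has its corners at (295,177), (344,177), (345,275) and (297,274), and its fin top from (320,195) to (320,270). The vial is at (290,140), and the green pieces are well away.

Run:
```python
from h import *
v=np.load("w7.npy");c=get_calibration("wrist");c["rvec"],c["tvec"]=v[:3],v[3:]
P=np.array([at("wrist",p,.012,c) for p in((295,177),(344,177),(345,275),(297,274))]);u=P[0]-P[3]+P[1]-P[2]
print(P.mean(0),np.arctan2(u[1],u[0]))
a,b=at("wrist",(320,195),.046,c),at("wrist",(320,270),.046,c);print((a+b)/2,np.arctan2(*(a-b)[::-1]),np.linalg.norm(a-b))
```

```text
[ 0.45377302 -0.33655087] 0.5672022241024307
[ 0.45601993 -0.33465702] 0.5518628331572247 0.061189799900016675
```

Emit:
arm_command([
  {"fingers": 0.05, "translation": [0, 0.006, 0.01], "turn": [-0.007, -0.006, 0]},
  {"fingers": 0.05, "translation": [0, 0, 0.035], "turn": [0, 0, 0]},
  {"fingers": 0.05, "translation": [0, 0, 0.035], "turn": [0, 0, 0]},
  {"fingers": 0.05, "translation": [0, 0, 0.035], "turn": [0, 0, 0]},
  {"fingers": 0.05, "translation": [0, 0, 0.02], "turn": [0, 0, 0]},
  {"fingers": 0.05, "translation": [0, 0, 0], "turn": [0, 0, 0]},
])

```text
t: 28.65
ee_pos: [0.453, -0.3365, 0.0641]
tcp_rot: [0.879, -0.477, -0.0, 0.001]
wrist_force: [-0.5, -1.0, 0.9]
grip_width: 0.588
```

Run:
```python
from h import *
go([.4548,-.3357,.034],-1.01)
```

```text
t 28.65 p [ 0.453  -0.3365  0.0641] yaw -0.9937 z [-0.001 -0.002 -1.   ] q [-0.77  0.62  1.63 -0.    0.89  0.22] F [-0.5 -1.   0.9] w 0.588
shift [ 0.0003 -0.002   0.0301] turn [ 0.0017 -0.0009  0.0163]
```

Emit:
arm_command([
  {"fingers": 0.05, "translation": [0, -0.002, 0.018], "turn": [0, 0, 0.014]},
  {"fingers": 0.05, "translation": [0, 0, 0.01], "turn": [0, 0, 0]},
  {"fingers": 0.05, "translation": [0, 0, 0], "turn": [0, 0, 0]},
  {"fingers": 0.05, "translation": [0, 0, 0], "turn": [0, 0, 0]},
])

```text
t: 29.05
ee_pos: [0.4548, -0.3367, 0.0369]
tcp_rot: [0.877, -0.48, 0.001, 0.001]
wrist_force: [0.1, -0.2, -0.0]
grip_width: 0.587
```

Run:
```python
from h import *
go([.4548,-.3357,.034],-1.01)
```

```text
t 29.05 p [ 0.4548 -0.3367  0.0369] yaw -1.002 z [-0.    -0.003 -1.   ] q [-0.77  0.66  1.65 -0.    0.83  0.23] F [ 0.1 -0.2 -0. ] w 0.587
shift [-0.0009 -0.0005  0.0029] turn [ 0.0019 -0.0026  0.008 ]
```

Emit:
arm_command([
  {"fingers": 0.05, "translation": [-0.001, 0, 0.003], "turn": [0.002, -0.003, 0.008]},
  {"fingers": 0.0, "translation": [0, 0, 0], "turn": [0, 0, 0]},
  {"fingers": 0.0, "translation": [0, 0, 0], "turn": [0, 0, 0]},
  {"fingers": 0.0, "translation": [0, 0, 0], "turn": [0, 0, 0]},
  {"fingers": 0.0, "translation": [0, 0, 0], "turn": [0, 0, 0]},
  {"fingers": 0.0, "translation": [0, 0, 0], "turn": [0, 0, 0]},
  {"fingers": 0.0, "translation": [0, 0, 0], "turn": [0, 0, 0]},
])

```text
t: 29.75
ee_pos: [0.4554, -0.3371, 0.037]
tcp_rot: [0.875, -0.484, 0.002, 0.0]
wrist_force: [-0.2, -0.1, -0.4]
grip_width: 0.129
```

Emit:
arm_command([
  {"fingers": 0.0, "translation": [0, 0, -0.02], "turn": [0, 0, 0]},
  {"fingers": 0.0, "translation": [0, 0, -0.035], "turn": [0, 0, 0]},
  {"fingers": 0.0, "translation": [0, 0, -0.04], "turn": [0, 0, 0]},
  {"fingers": 0.0, "translation": [0, 0, -0.04], "turn": [0, 0, 0]},
  {"fingers": 0.0, "translation": [0, 0, 0], "turn": [0, 0, 0]},
])

```text
t: 30.25
ee_pos: [0.454, -0.3358, 0.1744]
tcp_rot: [0.875, -0.484, -0.001, -0.0]
wrist_force: [0.3, -0.2, -0.8]
grip_width: 0.129
```

Run:
```python
from h import *
go([.5597,.2366,.17],.014)
```

```text
t 30.25 p [ 0.454  -0.3358  0.1744] yaw -1.0094 z [-0.001  0.001 -1.   ] q [-0.77  0.48  1.52  0.    1.14  0.24] F [ 0.3 -0.2 -0.8] w 0.129
shift [-0.4283 -0.3942  0.005 ] turn [-8.0000e-04  1.5000e-03 -1.0234e+00]
```

Gripped (opening 11 mm) and lifted. Carrying to the +y half.

Emit:
arm_command([
  {"fingers": 0.0, "translation": [-0.035, -0.0322, 0], "turn": [0, 0, 0]},
  {"fingers": 0.0, "translation": [-0.035, -0.0322, 0], "turn": [0, 0, 0]},
  {"fingers": 0.0, "translation": [-0.035, -0.0322, 0], "turn": [0, 0, 0]},
  {"fingers": 0.0, "translation": [-0.035, -0.0322, 0], "turn": [0, 0, 0]},
  {"fingers": 0.0, "translation": [-0.035, -0.0322, 0], "turn": [0, 0, 0]},
  {"fingers": 0.0, "translation": [-0.035, -0.0322, 0], "turn": [0, 0, 0]},
  {"fingers": 0.0, "translation": [-0.035, -0.0322, 0], "turn": [0, 0, 0]},
  {"fingers": 0.0, "translation": [-0.035, -0.0322, 0], "turn": [0, 0, 0]},
  {"fingers": 0.0, "translation": [-0.035, -0.0322, 0], "turn": [0, 0, 0]},
  {"fingers": 0.0, "translation": [-0.035, -0.0322, 0], "turn": [0, 0, 0]},
  {"fingers": 0.0, "translation": [-0.035, -0.0322, 0], "turn": [0, 0, 0]},
  {"fingers": 0.0, "translation": [-0.018, -0.017, 0], "turn": [0, 0, 0]},
])

```text
t: 31.45
ee_pos: [0.5548, 0.2191, 0.1658]
tcp_rot: [0.873, -0.487, -0.003, 0.002]
wrist_force: [1.2, -0.6, -1.3]
grip_width: 0.13
```

Emit:
arm_command([
  {"fingers": 0.0, "translation": [0, 0, 0], "turn": [0, 0, -0.14]},
  {"fingers": 0.0, "translation": [0, 0, 0], "turn": [0, 0, -0.14]},
  {"fingers": 0.0, "translation": [0, 0, 0], "turn": [0, 0, -0.14]},
  {"fingers": 0.0, "translation": [0, 0, 0], "turn": [0, 0, -0.14]},
  {"fingers": 0.0, "translation": [0, 0, 0], "turn": [0, 0, -0.14]},
  {"fingers": 0.0, "translation": [0, 0, 0], "turn": [0, 0, -0.14]},
  {"fingers": 0.0, "translation": [0, 0, 0], "turn": [0, 0, -0.14]},
  {"fingers": 0.0, "translation": [0, 0, 0], "turn": [0, 0, 0]},
])

```text
t: 32.25
ee_pos: [0.5504, 0.2246, 0.1558]
tcp_rot: [1.0, 0.004, -0.01, 0.002]
wrist_force: [-0.0, -0.2, -0.7]
grip_width: 0.132
```

Run:
```python
from h import *
go([.5597,.2366,.1],.014)
```

```text
t 32.25 p [0.5504 0.2246 0.1558] yaw 0.0087 z [-0.021 -0.004 -1.   ] q [0.26 0.56 1.44 0.   1.16 0.25] F [-0.  -0.2 -0.7] w 0.132
shift [ 0.0106 -0.0121  0.0555] turn [ 0.0039  0.0209 -0.0053]
```

Emit:
arm_command([
  {"fingers": 0.0, "translation": [0.008, -0.011, 0], "turn": [0.004, 0.02, -0.005]},
  {"fingers": 0.0, "translation": [0, 0, 0.02], "turn": [0, 0, 0]},
  {"fingers": 0.0, "translation": [0, 0, 0.03], "turn": [0, 0, 0]},
  {"fingers": 0.0, "translation": [0, 0, 0.025], "turn": [0, 0, 0]},
  {"fingers": 0.0, "translation": [0, 0, 0.008], "turn": [0, 0, 0]},
  {"fingers": 0.0, "translation": [0, 0, 0], "turn": [0, 0, 0]},
])

```text
t: 32.85
ee_pos: [0.5611, 0.2398, 0.0691]
tcp_rot: [1.0, -0.002, 0.003, -0.001]
wrist_force: [0.3, -0.7, -0.4]
grip_width: 0.13
```

Run:
```python
from h import *
go([.5597,.2366,.043],.014)
```

```text
t 32.85 p [0.5611 0.2398 0.0691] yaw -0.0038 z [ 0.006  0.003 -1.   ] q [0.28 0.68 1.5  0.   0.96 0.28] F [ 0.3 -0.7 -0.4] w 0.13
shift [-0.0015  0.0033  0.026 ] turn [-0.0027 -0.0061 -0.0178]
```

Emit:
arm_command([
  {"fingers": 0.0, "translation": [-0.001, 0.002, 0.01], "turn": [-0.003, -0.006, -0.016]},
  {"fingers": 0.0, "translation": [0, 0, 0.008], "turn": [0, 0, 0]},
  {"fingers": 0.0, "translation": [0, 0, 0.004], "turn": [0, 0, 0]},
  {"fingers": 0.0, "translation": [0, 0, 0.002], "turn": [0, -0.003, 0]},
  {"fingers": 0.0, "translation": [0, 0, 0], "turn": [0, 0, 0]},
])

```text
t: 33.35
ee_pos: [0.5623, 0.2387, 0.0463]
tcp_rot: [1.0, 0.006, 0.001, -0.001]
wrist_force: [0.5, 0.6, -0.9]
grip_width: 0.128
```

Run:
```python
from h import *
go([.5597,.2366,.043],.014)
```

```text
t 33.35 p [0.5623 0.2387 0.0463] yaw 0.0114 z [ 0.002  0.001 -1.   ] q [0.28 0.71 1.51 0.   0.92 0.26] F [ 0.5  0.6 -0.9] w 0.128
shift [-0.0026  0.0021  0.0033] turn [-0.0011 -0.0023 -0.0026]
```

Emit:
arm_command([
  {"fingers": 0.0, "translation": [0, 0, 0.003], "turn": [0, -0.002, 0]},
  {"fingers": 0.0, "translation": [0, 0, 0.002], "turn": [0, 0, 0]},
])

```text
t: 33.55
ee_pos: [0.5629, 0.2388, 0.0426]
tcp_rot: [1.0, 0.006, 0.001, -0.001]
wrist_force: [-6.9, -3.0, 13.9]
grip_width: 0.124
```

Run:
```python
from h import *
go([.5597,.2366,.043],.014)
```

```text
t 33.55 p [0.5629 0.2388 0.0426] yaw 0.0112 z [ 0.002  0.002 -1.   ] q [0.28 0.72 1.51 0.   0.92 0.26] F [-6.9 -3.  13.9] w 0.124
shift [-0.0032  0.0022 -0.0004] turn [-0.0015 -0.0018 -0.0028]
```

On the floor (13.9 N contact). Releasing, rising and checking.

Emit:
arm_command([
  {"fingers": 0.035, "translation": [0, 0, 0], "turn": [0, 0, 0]},
  {"fingers": 0.035, "translation": [0, 0, 0], "turn": [0, 0, 0]},
  {"fingers": 0.035, "translation": [0, 0, 0], "turn": [0, 0, 0]},
  {"fingers": 0.035, "translation": [0, 0, -0.02], "turn": [0, 0, 0]},
  {"fingers": 0.035, "translation": [0, 0, -0.04], "turn": [0, 0, 0]},
  {"fingers": 0.035, "translation": [0, 0, -0.04], "turn": [0, 0, 0]},
  {"fingers": 0.035, "translation": [0, 0, -0.05], "turn": [0, 0, 0]},
  {"fingers": 0.035, "translation": [0, 0, -0.05], "turn": [0, 0, 0]},
  {"fingers": 0.035, "translation": [0, 0, -0.05], "turn": [0, 0, 0]},
  {"fingers": 0.035, "translation": [-0.02, 0.04, -0.02], "turn": [0, 0, 0]},
  {"fingers": 0.035, "translation": [-0.02, 0.04, 0], "turn": [0, 0, 0]},
  {"fingers": 0.035, "translation": [0, 0, 0], "turn": [0, 0, 0]},
])

```text
t: 34.75
ee_pos: [0.5226, 0.1565, 0.3215]
tcp_rot: [1.0, 0.007, 0.002, -0.0]
wrist_force: [-0.1, 1.6, 0.0]
grip_width: 0.409
```

Run:
```python
from h import *
go([.7021,.1686,.32],.014)
im=get_image("wrist");cv2.imwrite("pics/w8.png",im)
```

```text
t 34.75 p [0.5226 0.1565 0.3215] yaw 0.0136 z [ 0.004  0.    -1.   ] q [ 0.15  0.33  1.34 -0.    1.46  0.14] F [-0.1  1.6  0. ] w 0.409
shift [ 0.1796 -0.0096  0.0022] turn [-0.0002 -0.004  -0.0004]
```

View pics/w8.png

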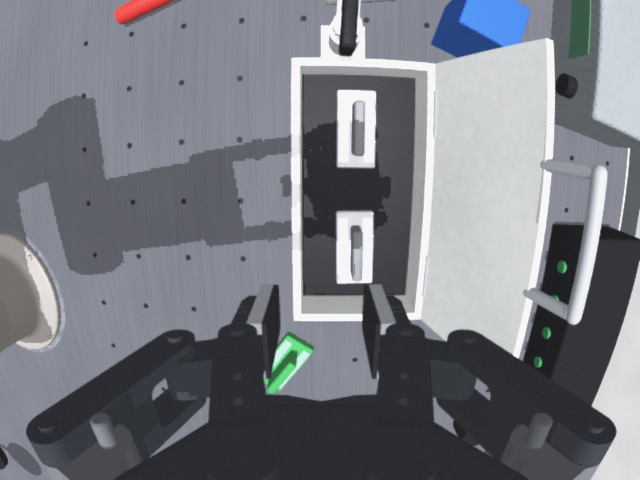

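Both carriers lie flat and apart on the floor, at (356,128) and (354,247), and the nut's keeper is clear. Going back to the hatch bar.

Emit:
arm_command([
  {"fingers": 0.035, "translation": [0.036, -0.002, -0.003], "turn": [0, -0.004, 0]},
  {"fingers": 0.035, "translation": [0.036, -0.002, 0], "turn": [0, 0, 0]},
  {"fingers": 0.035, "translation": [0.036, -0.002, 0], "turn": [0, 0, 0]},
  {"fingers": 0.035, "translation": [0.036, -0.002, 0], "turn": [0, 0, 0]},
  {"fingers": 0.035, "translation": [0.03, -0.001, 0], "turn": [0, 0, 0]},
  {"fingers": 0.035, "translation": [0, 0, 0], "turn": [0, 0, 0]},
])

```text
t: 35.4
ee_pos: [0.7027, 0.1741, 0.3202]
tcp_rot: [1.0, 0.008, -0.002, -0.002]
wrist_force: [-0.1, -0.1, -1.4]
grip_width: 0.409
```

Run:
```python
from h import *
go([.702,.168,.32],.014)
```

```text
t 35.4 p [0.7027 0.1741 0.3202] yaw 0.0163 z [-0.003  0.003 -1.   ] q [0.14 0.73 0.68 0.   1.74 0.12] F [-0.1 -0.1 -1.4] w 0.409
shift [-0.0008  0.0061  0.0001] turn [-0.0034  0.0033  0.0023]
```

Emit:
arm_command([
  {"fingers": 0.035, "translation": [-0.001, 0.005, 0.01], "turn": [-0.003, 0.003, 0]},
  {"fingers": 0.035, "translation": [0, 0, 0.025], "turn": [0, 0, 0]},
  {"fingers": 0.035, "translation": [0, 0, 0.02], "turn": [0, 0, 0]},
  {"fingers": 0.035, "translation": [0, 0, 0.005], "turn": [0, 0, 0]},
  {"fingers": 0.035, "translation": [0, 0, 0], "turn": [0, 0, 0]},
])

```text
t: 35.9
ee_pos: [0.7008, 0.1734, 0.2547]
tcp_rot: [1.0, 0.01, -0.002, -0.001]
wrist_force: [0.2, 0.2, 1.5]
grip_width: 0.408
```

Run:
```python
from h import *
go([.702,.168,.252],.014)
```

```text
t 35.9 p [0.7008 0.1734 0.2547] yaw 0.0199 z [-0.004  0.001 -1.   ] q [0.14 0.74 0.84 0.   1.57 0.12] F [0.2 0.2 1.5] w 0.408
shift [0.0011 0.0055 0.0027] turn [-0.0014  0.004   0.0059]
```

Emit:
arm_command([
  {"fingers": 0.035, "translation": [0.001, 0.005, 0.003], "turn": [-0.001, 0.004, 0.006]},
  {"fingers": 0.0, "translation": [0, 0, 0], "turn": [0, 0, 0]},
  {"fingers": 0.0, "translation": [0, 0, 0], "turn": [0, 0, 0]},
  {"fingers": 0.0, "translation": [0, 0, 0], "turn": [0, 0, 0]},
  {"fingers": 0.0, "translation": [0, 0, 0], "turn": [0, 0, 0]},
  {"fingers": 0.0, "translation": [0, 0, 0], "turn": [0, 0, 0]},
])

```text
t: 36.5
ee_pos: [0.7011, 0.1691, 0.2544]
tcp_rot: [1.0, 0.007, 0.0, -0.001]
wrist_force: [0.5, 0.4, -3.0]
grip_width: 0.111
```

Run:
```python
from h import *
go([.702,.168,.252],.014)
```

```text
t 36.5 p [0.7011 0.1691 0.2544] yaw 0.0139 z [ 0.001  0.001 -1.   ] q [0.13 0.73 0.85 0.   1.56 0.12] F [ 0.5  0.4 -3. ] w 0.111
shift [0.0009 0.0011 0.0024] turn [-0.0012 -0.0006 -0.0001]
```

Emit:
arm_command([
  {"fingers": 0.0, "translation": [-0.018, 0, -0.004], "turn": [0, 0, 0]},
  {"fingers": 0.0, "translation": [-0.0195, 0, -0.003], "turn": [0, 0, 0]},
  {"fingers": 0.0, "translation": [-0.0195, 0, -0.0005], "turn": [0, 0, 0]},
  {"fingers": 0.0, "translation": [-0.0195, 0, 0.001], "turn": [0, 0, 0]},
  {"fingers": 0.0, "translation": [-0.0195, 0, 0.003], "turn": [0, 0, 0]},
])

```text
t: 37.0
ee_pos: [0.6104, 0.1683, 0.2627]
tcp_rot: [1.0, 0.006, 0.013, -0.003]
wrist_force: [3.4, 0.7, -4.3]
grip_width: 0.11
```

```bash
cat >> h.py <<'E'
def arc():
    s,r=st();p=s["ee_pos"];c=(p[0]-.6437);print("z axis",r.as_matrix()[:,2].round(3))
    t=np.arccos(np.clip(-c/.19804,-1,1))+.0202
    f=lambda t:np.array([.6437-.198*np.cos(t)+.004*np.sin(t),.062+.198*np.sin(t)+.004*np.cos(t)])
    print("t",t.round(3),"bar z",f(t)[1].round(4),"tcp above bar",(p[2]-f(t)[1]).round(4))
    for k in range(10):print((t-.1*(k+1)).round(2),(f(t-.1*(k+1))-f(t-.1*k)).round(4))
E
python3 -c "
from h import *
arc()"
```

```text
t 37.0 p [0.6104 0.1683 0.2627] yaw 0.0125 z [ 0.026  0.005 -1.   ] q [0.15 0.52 1.2  0.   1.39 0.13] F [ 3.4  0.7 -4.3] w 0.11
z axis [ 0.026  0.005 -1.   ]
t 1.422 bar z 0.2584 tcp above bar 0.0043
1.32 [-0.0195 -0.0035]
1.22 [-0.019  -0.0054]
1.12 [-0.0184 -0.0073]
1.02 [-0.0176 -0.0091]
0.92 [-0.0166 -0.0108]
0.82 [-0.0154 -0.0124]
0.72 [-0.0141 -0.0139]
0.62 [-0.0126 -0.0152]
0.52 [-0.0111 -0.0164]
0.42 [-0.0094 -0.0174]
```

Emit:
arm_command([
  {"fingers": 0.0, "translation": [-0.019, 0, 0.004], "turn": [-0.004, -0.02, 0]},
  {"fingers": 0.0, "translation": [-0.019, 0, 0.0055], "turn": [0, 0, 0]},
  {"fingers": 0.0, "translation": [-0.018, 0, 0.007], "turn": [0, 0, 0]},
  {"fingers": 0.0, "translation": [-0.017, 0, 0.009], "turn": [0, 0, 0]},
  {"fingers": 0.0, "translation": [-0.016, 0, 0.0105], "turn": [0, 0, 0]},
])

```text
t: 37.5
ee_pos: [0.5244, 0.1676, 0.229]
tcp_rot: [1.0, 0.006, 0.013, -0.002]
wrist_force: [5.4, 0.7, -5.6]
grip_width: 0.115
```

```bash
python3 -c "
from h import *
arc()"
```

```text
t 37.5 p [0.5244 0.1676 0.229 ] yaw 0.012 z [ 0.027  0.004 -1.   ] q [ 0.17  0.39  1.51 -0.    1.21  0.16] F [ 5.4  0.7 -5.6] w 0.115
z axis [ 0.027  0.004 -1.   ]
t 0.944 bar z 0.2248 tcp above bar 0.0042
0.84 [-0.0157 -0.0121]
0.74 [-0.0144 -0.0136]
0.64 [-0.013 -0.015]
0.54 [-0.0114 -0.0162]
0.44 [-0.0097 -0.0172]
0.34 [-0.008  -0.0181]
0.24 [-0.0061 -0.0188]
0.14 [-0.0042 -0.0193]
0.04 [-0.0023 -0.0197]
-0.06 [-0.0003 -0.0198]
```

Emit:
arm_command([
  {"fingers": 0.0, "translation": [-0.015, 0, 0.0125], "turn": [-0.003, -0.02, 0]},
  {"fingers": 0.0, "translation": [-0.014, 0, 0.014], "turn": [0, -0.005, 0]},
  {"fingers": 0.0, "translation": [-0.0125, 0, 0.0155], "turn": [0, 0, 0]},
  {"fingers": 0.0, "translation": [-0.011, 0, 0.0165], "turn": [0, 0, 0]},
])

```text
t: 37.9
ee_pos: [0.4731, 0.1672, 0.1731]
tcp_rot: [1.0, 0.006, 0.007, -0.001]
wrist_force: [0.3, -0.6, 0.5]
grip_width: 0.115
```

```bash
python3 -c "
from h import *
arc()"
```

```text
t 37.9 p [0.4731 0.1672 0.1731] yaw 0.0122 z [ 0.014  0.002 -1.   ] q [ 0.19  0.37  1.71 -0.    1.04  0.18] F [ 0.3 -0.6  0.5] w 0.115
z axis [ 0.014  0.002 -1.   ]
t 0.553 bar z 0.1694 tcp above bar 0.0038
0.45 [-0.0099 -0.0171]
0.35 [-0.0081 -0.0181]
0.25 [-0.0063 -0.0188]
0.15 [-0.0044 -0.0193]
0.05 [-0.0024 -0.0196]
-0.05 [-0.0005 -0.0198]
-0.15 [ 0.0015 -0.0197]
-0.25 [ 0.0035 -0.0195]
-0.35 [ 0.0054 -0.019 ]
-0.45 [ 0.0073 -0.0184]
```

Emit:
arm_command([
  {"fingers": 0.0, "translation": [-0.0095, 0, 0.017], "turn": [0, -0.012, 0]},
  {"fingers": 0.0, "translation": [-0.008, 0, 0.018], "turn": [0, 0, 0]},
  {"fingers": 0.0, "translation": [-0.006, 0, 0.018], "turn": [0, 0, 0]},
  {"fingers": 0.0, "translation": [-0.004, 0, 0.012], "turn": [0, 0, 0]},
  {"fingers": 0.0, "translation": [-0.0015, 0, 0.008], "turn": [0, 0, 0]},
])

```text
t: 38.4
ee_pos: [0.4469, 0.167, 0.1018]
tcp_rot: [1.0, 0.006, 0.008, -0.001]
wrist_force: [-5.1, -1.3, 1.8]
grip_width: 0.109
```

```bash
python3 -c "
from h import *
arc()"
```

```text
t 38.4 p [0.4469 0.167  0.1018] yaw 0.0129 z [ 0.015  0.003 -1.   ] q [ 0.2   0.43  1.86 -0.    0.83  0.18] F [-5.1 -1.3  1.8] w 0.109
z axis [ 0.015  0.003 -1.   ]
t 0.131 bar z 0.0918 tcp above bar 0.01
0.03 [-0.002  -0.0197]
-0.07 [-0.     -0.0198]
-0.17 [ 0.002  -0.0197]
-0.27 [ 0.0039 -0.0194]
-0.37 [ 0.0058 -0.0189]
-0.47 [ 0.0077 -0.0182]
-0.57 [ 0.0095 -0.0174]
-0.67 [ 0.0112 -0.0163]
-0.77 [ 0.0127 -0.0152]
-0.87 [ 0.0142 -0.0138]
```

Emit:
arm_command([
  {"fingers": 0.0, "translation": [0, 0, 0.007], "turn": [0, -0.008, 0]},
  {"fingers": 0.0, "translation": [0, 0, 0.006], "turn": [0, 0, 0]},
  {"fingers": 0.0, "translation": [-0.001, 0, 0.006], "turn": [0, 0, 0]},
  {"fingers": 0.0, "translation": [0, 0, 0.004], "turn": [0, 0, 0]},
])

```text
t: 38.8
ee_pos: [0.4449, 0.167, 0.0779]
tcp_rot: [1.0, 0.006, 0.002, -0.001]
wrist_force: [-11.6, -2.0, 37.4]
grip_width: 0.11
```

```bash
python3 -c "
from h import *
st()"
```

```text
t 38.8 p [0.4449 0.167  0.0779] yaw 0.0129 z [ 0.004  0.003 -1.   ] q [0.2  0.47 1.88 0.   0.78 0.18] F [-11.6  -2.   37.4] w 0.11
```

Upward force of 37 N at TCP z 0.078: easing off and looking before going further.

Emit:
arm_command([
  {"fingers": 0.0, "translation": [0, 0, -0.002], "turn": [0, 0, 0]},
])

```text
t: 38.9
ee_pos: [0.4449, 0.167, 0.0798]
tcp_rot: [1.0, 0.006, 0.002, -0.001]
wrist_force: [-2.1, -0.6, -1.6]
grip_width: 0.106
```

Run:
```python
from h import *
st()
im=get_image("wrist");a=get_image("scene")[210:340,300:540]
o=np.zeros((480,800,3),np.uint8);o[:,:440]=im[:,200:640];o[:195,440:800]=cv2.resize(a,(360,195),interpolation=2);cv2.imwrite("pics/w9.png",o)
```

```text
t 38.9 p [0.4449 0.167  0.0798] yaw 0.0128 z [ 0.003  0.003 -1.   ] q [0.2  0.47 1.88 0.   0.79 0.18] F [-2.1 -0.6 -1.6] w 0.106
```

View pics/w9.png

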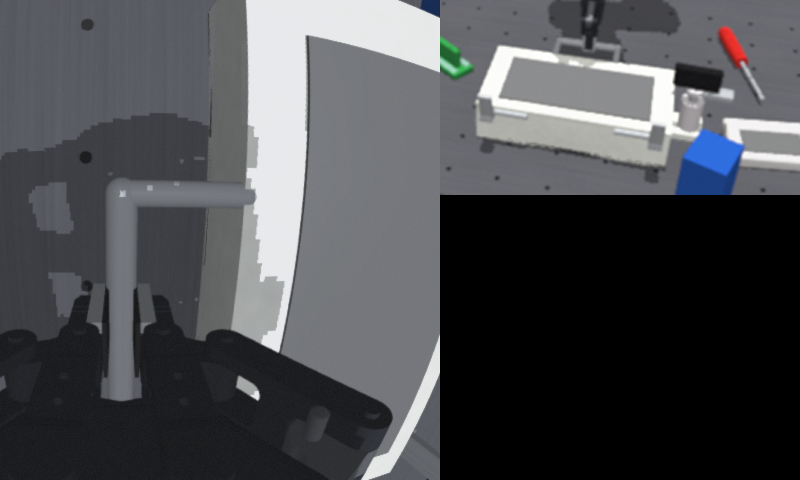

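Run:
```python
from h import *
for z in(.062,.066,.070,.076,.082):print(z,px("wrist",[.445,.2154,z]).round(1),px("wrist",[.445,.2154-.006+.0,z]).round(1),px("wrist",[.49,.2154,z]).round(1))
```

```text
0.062 [322.1 189.8] [321.9 205.1] [435.1 192.6]
0.066 [322.1 191.2] [321.9 207. ] [438.1 194.1]
0.07 [322.2 192.7] [322.  208.9] [441.3 195.7]
0.076 [322.3 195.2] [322.1 212.1] [446.4 198.2]
0.082 [322.5 197.8] [322.3 215.5] [452. 201.]
```

The observed arm rows (192 at the bar, about 195 at the panel) put the bar at z 0.066–0.069. So the hatch is shut to within about 2 mm, and the bar has slid down in the pads. Easing the last bit down, then releasing.

Emit:
arm_command([
  {"fingers": 0.0, "translation": [0, 0, 0.0015], "turn": [0, 0, 0]},
])

```text
t: 39.1
ee_pos: [0.4448, 0.167, 0.0783]
tcp_rot: [1.0, 0.006, 0.002, -0.001]
wrist_force: [-4.6, -0.4, 10.4]
grip_width: 0.109
```

Emit:
arm_command([
  {"fingers": 0.035, "translation": [0, 0, 0], "turn": [0, 0, 0]},
  {"fingers": 0.035, "translation": [0, 0, 0], "turn": [0, 0, 0]},
  {"fingers": 0.035, "translation": [0, 0, 0], "turn": [0, 0, 0]},
  {"fingers": 0.035, "translation": [0, 0, -0.03], "turn": [0, 0, 0]},
  {"fingers": 0.035, "translation": [0, 0, -0.045], "turn": [0, 0, 0]},
  {"fingers": 0.06, "translation": [0, 0, -0.045], "turn": [0, 0, 0]},
  {"fingers": 0.06, "translation": [0, 0, 0], "turn": [0, 0, 0]},
])

```text
t: 39.8
ee_pos: [0.4474, 0.167, 0.2025]
tcp_rot: [1.0, 0.006, 0.005, -0.002]
wrist_force: [1.0, -0.0, -0.2]
grip_width: 0.701
```

Run:
```python
from h import *
go([.546,.341,.20],-.05)
```

```text
t 39.8 p [0.4474 0.167  0.2025] yaw 0.0127 z [ 0.009  0.004 -1.   ] q [0.2  0.3  1.73 0.   1.1  0.18] F [ 1.  -0.  -0.2] w 0.701
shift [ 0.1008 -0.1728  0.0041] turn [-0.0037 -0.009   0.0627]
```

Emit:
arm_command([
  {"fingers": 0.06, "translation": [0.025, -0.0425, 0], "turn": [-0.002, -0.005, 0]},
  {"fingers": 0.06, "translation": [0.025, -0.0425, 0], "turn": [0, 0, 0]},
  {"fingers": 0.06, "translation": [0.025, -0.0425, 0], "turn": [0, 0, 0.03]},
  {"fingers": 0.06, "translation": [0.02, -0.034, 0], "turn": [0, 0, 0.03]},
  {"fingers": 0.06, "translation": [0, 0, 0], "turn": [0, 0, 0]},
])

```text
t: 40.3
ee_pos: [0.5439, 0.3318, 0.2028]
tcp_rot: [1.0, -0.027, 0.005, -0.002]
wrist_force: [0.6, -0.3, -0.1]
grip_width: 0.696
```

Run:
```python
from h import *
go([.546,.341,.1125],-.07)
c=get_calibration("wrist");im=get_image("wrist");cv2.imwrite("pics/w10.png",im)
p=px("wrist",[.546,.341,.124],c).astype(int);print(p)
m=(im.max(2)<45).astype(np.uint8);n,l,s,ce=cv2.connectedComponentsWithStats(m)
for i in range(1,n):
  if s[i,4]>300:
    pts=np.argwhere(l==i)[:,::-1];
    if s[i,4]<8000:
      k=max(cv2.findContours((l==i).astype(np.uint8),0,1)[0],key=cv2.contourArea).reshape(-1,2)
      print(s[i],cv2.minAreaRect((np.array([at("wrist",q,.124,c) for q in k])*1000).astype(np.float32)))
```

```text
t 40.3 p [0.5439 0.3318 0.2028] yaw -0.0536 z [ 0.009  0.003 -1.   ] q [ 0.43  0.58  1.27 -0.    1.28  0.48] F [ 0.6 -0.3 -0.1] w 0.696
shift [ 0.0008 -0.009   0.0904] turn [-0.0033 -0.0089  0.0164]
[322 243]
[ 312  179   23  118 2487] ((546.5364379882812, 343.29058837890625), (69.27734375, 12.311692237854004), 86.74425506591797)
[593 224  27  30 558] ((750.0743408203125, 332.8170166015625), (20.818042755126953, 29.2098331451416), 81.59233093261719)
```

View pics/w10.png

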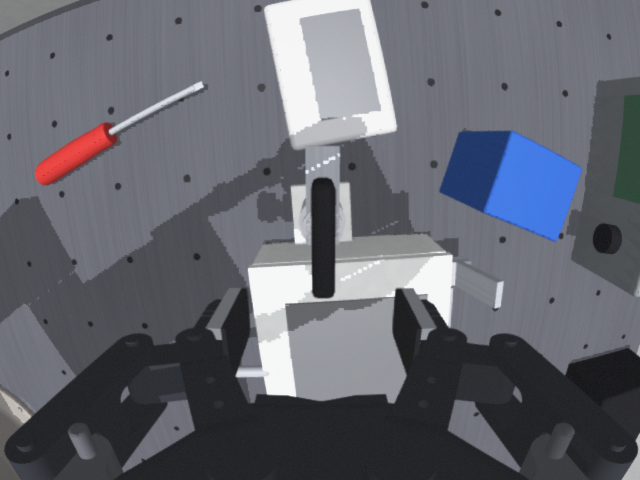

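The nut bar is at (323,238). It measures centre (0.5465, 0.343), with the jaw yaw needed at -0.057. The keeper points away at (322,160).

Emit:
arm_command([
  {"fingers": 0.06, "translation": [0.001, -0.009, 0], "turn": [-0.003, -0.009, 0]},
  {"fingers": 0.06, "translation": [0, 0, 0.03], "turn": [0, 0, 0]},
  {"fingers": 0.06, "translation": [0, 0, 0.03], "turn": [0, 0, 0]},
  {"fingers": 0.06, "translation": [0, 0, 0.018], "turn": [0, 0, 0]},
  {"fingers": 0.06, "translation": [0, 0, 0], "turn": [0, 0, 0]},
])

```text
t: 40.85
ee_pos: [0.5429, 0.335, 0.1215]
tcp_rot: [1.0, -0.027, -0.001, 0.002]
wrist_force: [-0.1, -0.1, 1.1]
grip_width: 0.701
```

Run:
```python
from h import *
go([.5463,.342,.111],-.055)
```

```text
t 40.85 p [0.5429 0.335  0.1215] yaw -0.0534 z [-0.002 -0.003 -1.   ] q [ 0.43  0.66  1.35 -0.    1.13  0.49] F [-0.1 -0.1  1.1] w 0.701
shift [ 0.0031 -0.0072  0.0105] turn [0.0032 0.0021 0.0016]
```

Emit:
arm_command([
  {"fingers": 0.06, "translation": [0.003, -0.007, 0.01], "turn": [0.003, 0.002, 0.001]},
  {"fingers": 0.06, "translation": [0, 0, 0], "turn": [0, 0, 0]},
  {"fingers": 0.0, "translation": [0, 0, 0], "turn": [0, 0, 0]},
  {"fingers": 0.0, "translation": [0, 0, 0], "turn": [0, 0, 0]},
  {"fingers": 0.0, "translation": [0, 0, 0], "turn": [0, 0, 0]},
  {"fingers": 0.0, "translation": [0, 0, 0], "turn": [0, 0, 0]},
  {"fingers": 0.0, "translation": [0, 0, 0], "turn": [0, 0, 0]},
  {"fingers": 0.0, "translation": [0, 0, 0], "turn": [0, 0, 0]},
])

```text
t: 41.65
ee_pos: [0.5466, 0.3416, 0.115]
tcp_rot: [1.0, -0.027, 0.001, -0.001]
wrist_force: [-0.2, -0.6, -1.9]
grip_width: 0.149
```

Run:
```python
from h import *
go([.5463,.342,.111],-.055);print(sense()["wrist_torque"].round(2))
```

```text
t 41.65 p [0.5466 0.3416 0.115 ] yaw -0.0547 z [ 0.003  0.002 -1.   ] q [0.44 0.68 1.34 0.   1.12 0.49] F [-0.2 -0.6 -1.9] w 0.149
shift [-0.0004 -0.0004  0.004 ] turn [-0.0018 -0.0029  0.0003]
[-0.02  0.02  0.08]
```

Emit:
arm_command([
  {"fingers": 0.0, "translation": [0, 0, 0], "turn": [0, 0, -0.06]},
  {"fingers": 0.0, "translation": [0, 0, 0.0003], "turn": [0, 0, -0.12]},
  {"fingers": 0.0, "translation": [0, 0, 0.0003], "turn": [0, 0, -0.12]},
  {"fingers": 0.0, "translation": [0, 0, 0.0003], "turn": [0, 0, -0.12]},
  {"fingers": 0.0, "translation": [0, 0, 0.0003], "turn": [0, 0, -0.12]},
  {"fingers": 0.0, "translation": [0, 0, 0.0003], "turn": [0, 0, -0.12]},
  {"fingers": 0.0, "translation": [0, 0, 0.0003], "turn": [0, 0, -0.12]},
  {"fingers": 0.0, "translation": [0, 0, 0.0003], "turn": [0, 0, -0.12]},
  {"fingers": 0.0, "translation": [0, 0, 0.0003], "turn": [0, 0, -0.12]},
  {"fingers": 0.0, "translation": [0, 0, 0.0003], "turn": [0, 0, -0.12]},
])

```text
t: 42.65
ee_pos: [0.5456, 0.3413, 0.112]
tcp_rot: [0.846, 0.534, 0.0, -0.001]
wrist_force: [-2.8, -0.6, -0.4]
grip_width: 0.152
```

Run:
```python
from h import *
go([.5463,.3414,.1125]);print(sense()["wrist_torque"].round(2))
```

```text
t 42.65 p [0.5456 0.3413 0.112 ] yaw 1.1259 z [-0.001  0.002 -1.   ] q [ 0.44  0.68  1.35  0.    1.11 -0.69] F [-2.8 -0.6 -0.4] w 0.152
shift [ 0.0004  0.0006 -0.0005] turn [-0.0014 -0.0016  0.    ]
[ 0.02  0.25 -0.09]
```

Emit:
arm_command([
  {"fingers": 0.0, "translation": [0, 0, 0.0003], "turn": [0, 0, -0.12]},
  {"fingers": 0.0, "translation": [0, 0, 0.0003], "turn": [0, 0, -0.12]},
  {"fingers": 0.0, "translation": [0, 0, 0.0003], "turn": [0, 0, -0.12]},
  {"fingers": 0.0, "translation": [0, 0, 0.0003], "turn": [0, 0, -0.12]},
  {"fingers": 0.0, "translation": [0, 0, 0.0003], "turn": [0, 0, -0.12]},
  {"fingers": 0.0, "translation": [0, 0, 0.0003], "turn": [0, 0, -0.12]},
  {"fingers": 0.0, "translation": [0, 0, 0.0003], "turn": [0, 0, -0.12]},
  {"fingers": 0.0, "translation": [0, 0, 0.0003], "turn": [0, 0, -0.12]},
  {"fingers": 0.0, "translation": [0, 0, 0.0003], "turn": [0, 0, -0.12]},
])

```text
t: 43.55
ee_pos: [0.5455, 0.3402, 0.1092]
tcp_rot: [0.432, 0.902, 0.0, -0.002]
wrist_force: [-1.0, -1.3, -0.4]
grip_width: 0.15
```

Run:
```python
from h import *
go([.5463,.3414,.1095]);print(sense()["wrist_torque"].round(2))
```

```text
t 43.55 p [0.5455 0.3402 0.1092] yaw 2.2474 z [-0.003  0.002 -1.   ] q [ 0.44  0.68  1.35  0.    1.11 -1.81] F [-1.  -1.3 -0.4] w 0.15
shift [ 0.0005  0.0014 -0.0003] turn [-0.0012 -0.0033  0.    ]
[-0.01  0.22 -0.12]
```

Emit:
arm_command([
  {"fingers": 0.0, "translation": [0, 0.001, 0.0003], "turn": [0, -0.003, -0.12]},
  {"fingers": 0.0, "translation": [0, 0, 0.0003], "turn": [0, 0, -0.12]},
  {"fingers": 0.0, "translation": [0, 0, 0.0003], "turn": [0, 0, -0.12]},
  {"fingers": 0.0, "translation": [0, 0, 0.0003], "turn": [0, 0, -0.12]},
  {"fingers": 0.0, "translation": [0, 0, 0.0003], "turn": [0, 0, -0.12]},
  {"fingers": 0.0, "translation": [0, 0, 0.0003], "turn": [0, 0, -0.12]},
  {"fingers": 0.0, "translation": [0, 0, 0.0003], "turn": [0, 0, -0.09]},
  {"fingers": 0.0, "translation": [0, 0, 0], "turn": [0, 0, -0.04]},
])

```text
t: 44.35
ee_pos: [0.5462, 0.3396, 0.107]
tcp_rot: [0.005, 1.0, -0.001, -0.002]
wrist_force: [-1.3, 0.2, -2.3]
grip_width: 0.154
```

Run:
```python
from h import *
go([.5463,.3414,.107]);print(sense()["wrist_torque"].round(2))
```

```text
t 44.35 p [0.5462 0.3396 0.107 ] yaw 3.1322 z [-0.003 -0.001 -1.   ] q [ 0.44  0.69  1.35  0.    1.11 -2.7 ] F [-1.3  0.2 -2.3] w 0.154
shift [-0.0001  0.0018  0.    ] turn [-0.0011 -0.0034  0.    ]
[ 0.03  0.25 -0.15]
```

Emit:
arm_command([
  {"fingers": 0.0, "translation": [0, 0, 0], "turn": [0, 0, -0.04]},
  {"fingers": 0.0, "translation": [0, 0, 0], "turn": [0, 0, -0.04]},
  {"fingers": 0.0, "translation": [0, 0, 0], "turn": [0, 0, -0.04]},
])

```text
t: 44.65
ee_pos: [0.5464, 0.3395, 0.1069]
tcp_rot: [-0.055, 0.998, 0.0, -0.002]
wrist_force: [-1.1, 0.1, -0.5]
grip_width: 0.155
```

Run:
```python
from h import *
go([.5463,.3414,.107]);print(sense()["wrist_torque"].round(2))
```

```text
t 44.65 p [0.5464 0.3395 0.1069] yaw -3.0315 z [-0.004  0.    -1.   ] q [ 0.44  0.69  1.35  0.    1.11 -2.82] F [-1.1  0.1 -0.5] w 0.155
shift [-0.0002  0.0019 -0.0001] turn [ 0.0005 -0.0042 -0.    ]
[-0.16  0.22 -1.61]
```

Torque is -1.6 N·m past 3.2 rad, so the nut is tight. Releasing, rising and doing the final check.

Emit:
arm_command([
  {"fingers": 0.06, "translation": [0, 0, 0], "turn": [0, 0, 0]},
  {"fingers": 0.06, "translation": [0, 0, 0], "turn": [0, 0, 0]},
  {"fingers": 0.06, "translation": [0, 0, 0], "turn": [0, 0, 0]},
  {"fingers": 0.06, "translation": [0, 0, 0], "turn": [0, 0, 0]},
  {"fingers": 0.06, "translation": [0, 0, -0.04], "turn": [0, 0, 0]},
  {"fingers": 0.06, "translation": [0, 0, -0.045], "turn": [0, 0, 0]},
  {"fingers": 0.06, "translation": [0, 0, -0.045], "turn": [0, 0, 0]},
  {"fingers": 0.06, "translation": [0, 0, -0.045], "turn": [0, 0, 0]},
  {"fingers": 0.06, "translation": [0, 0, 0], "turn": [0, 0, 0]},
])

```text
t: 45.55
ee_pos: [0.5475, 0.339, 0.2879]
tcp_rot: [-0.054, 0.999, -0.001, -0.002]
wrist_force: [0.5, -0.3, 0.5]
grip_width: 0.701
```

Run:
```python
from h import *
st();c=get_calibration("wrist");im=get_image("wrist");t=get_image("top");cv2.imwrite("pics/w11.png",im);cv2.imwrite("pics/top6.png",t)
m=(im.max(2)<45).astype(np.uint8);n,l,s,ce=cv2.connectedComponentsWithStats(m)
for i in range(1,n):
  if 300<s[i,4]<8000:
      k=max(cv2.findContours((l==i).astype(np.uint8),0,1)[0],key=cv2.contourArea).reshape(-1,2)
      print(s[i],cv2.minAreaRect((np.array([at("wrist",q,.116,c) for q in k])*1000).astype(np.float32)))
o=np.zeros((480,800,3),np.uint8);o[:,:400]=im[:,150:550];o[:400,400:]=cv2.resize(t[130:350,270:490],(400,400),interpolation=2);cv2.imwrite("pics/fin.png",o)
```

```text
t 45.55 p [0.5475 0.339  0.2879] yaw -3.0338 z [-0.004 -0.002 -1.   ] q [ 0.44  0.55  1.09  0.    1.51 -2.81] F [ 0.5 -0.3  0.5] w 0.701
[   0    0  100   30 2025] ((843.2980346679688, 153.4803009033203), (29.84391212463379, 147.81285095214844), 84.67510223388672)
[ 68 152  24  27 407] ((773.6934814453125, 305.57183837890625), (23.251928329467773, 27.158687591552734), 79.9030990600586)
[ 311  180   21   83 1163] ((546.6627197265625, 338.2323303222656), (69.5654067993164, 13.020602226257324), 89.94318389892578)
```

View pics/fin.png

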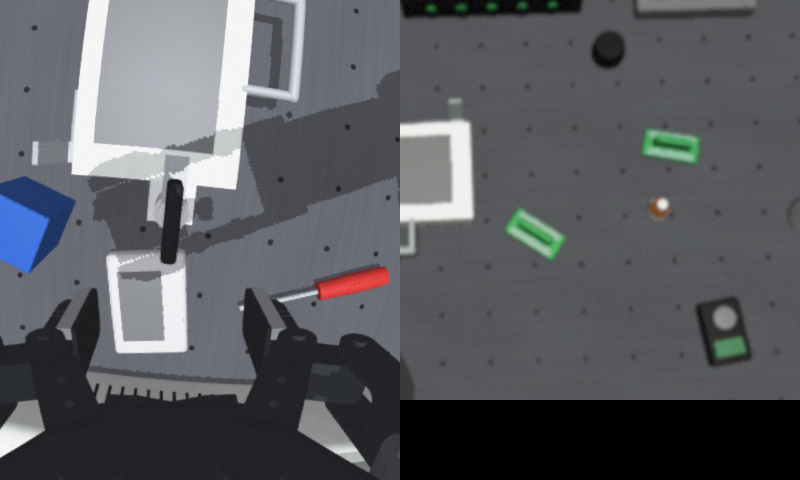

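The hatch is shut with the keeper over it, at left (177,160). The nut bar is at 89.9°, which is at or past its starting angle. No carriers remain on the table, and the vial, handset, lens cap and green pieces look unmoved. Handing in.

```bash
python3 -c "
from cell import *
print(job_done())"
```

```text
the job is handed in; nothing more can be done
None
```

The job is done and handed in at about 46 s of the 210 s allowed. Only two carriers were on the table, and both are now in the chamber with the hatch shut and the nut tight.

- **Opening:** I loosened the nut clockwise until the torque rose to 1.9 N·m at its end stop. I then swung the hatch over and set it on its open stop.
- **Carriers:** Both lie flat and apart on the chamber floor, seen in the wrist picture taken before closing. The two green lookalikes were left alone.
- **Closing:** I lowered the hatch shut and turned the nut back until the torque reached -1.6 N·m. The last picture shows the keeper over the hatch and the nut bar back in line with the chamber.
- **Other objects:** Those in view in the last picture (vial, handset, lens cap, carton, screwdriver and one white tray-like item) look unmoved. I did not check the wash bottle or the meter on the right again after the last carry.

**One disagreement:** the wrist force briefly read 37 N as the hatch seated. The bar had slid about 12 mm down in the pads, so the hatch closed earlier than the tool height suggested. I backed off, confirmed from the picture that it was within about 2 mm of shut, and eased it down before letting go.

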